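Set the pivot clearance of a bench bender

TASK

Take the orange-tipped spring clamp off the wooden rail and clip it from above over the bender's arm bar and the yellow stop plate beside it, so that the arm cannot swing, and let go of it. Then screw the brass knurled nut on the bender's pivot post down (clockwise) until it bottoms out and back it off a quarter turn. Finish while still gripping the nut, keeping it steady there so that I can nip up its locking screw; leave the clamp on and don't shift the other things on the bench.

Things in the scene. Friction and masses are not known exactly. Their poses are not given: they have to be found in the camera images.
- clamp_mid (a point): pivot of the loose spring clamp (black handles, steel jaws, orange tips, about 140 g), 123 mm tall, 22 mm wide along y, jaws down, ending 60 mm below this point, handles up, ending 63 mm above it. Starts clipped on the 12 mm rail board. x is the way its jaws and handles spread; the axes belong to one half and tip with it by up to 0.2 rad as it opens
- clamp: the same clamp, origin at its pivot. On a 12 mm board the handles splay to 54 mm over the outsides at the top, 49 mm at 50 mm above the pivot, where they are pinched. Squeezing takes 11 to 18 N, up to a stop: handles then upright, 32 mm over all, jaws 29 mm apart; 30 N or more keeps it squeezed. The tips, 20 mm tall, bite 50 mm below the pivot
- rail: the fixed wooden rail on which the clamp starts: upright board 12 mm thick, 220 mm long (along y), upper edge 80 mm above the table, on a 60 mm wide foot. Origin on the table under its middle. A smaller, fixed blue clamp sits at its +y end, 80 mm from the middle, and stays there
- clip_spot (a point): where the clamp goes: middle of the upper edge, 66 mm above the table, of the arm's steel bar (6 mm thick, 30 mm tall) and the yellow stop plate (6 mm thick, 60 mm long) lying face to face, 12 mm together. y runs along both, x across, z up; the pivot post stands 140 mm away along +y. Clamp on with its pivot 25 to 32 mm above here, its x along this x, either way round
- stop: the yellow stop plate on the bender's base, fixed. Origin on the table on the pivot axis; the plate lies 110 to 170 mm from it along -y
- swing_bar: the steel bar and red handle of the bender's swinging arm, along -y of the bender, 277 mm from the pivot axis to the handle's end. Origin on the pivot axis at table height
- swing_arm (a joint): swing of the arm about the pivot post, rad: 0 = against the stop plate (as it starts), + = away from it, counter-clockwise from above. It swings easily and, unless clamped to the stop, is dragged along by the nut as that is backed off
- nut_grip (a point): centre of the brass nut's knurl, on the upright pivot axis, 92 mm above the table when bottomed. Knurl: cylinder 45 mm across, 24 mm tall; under it a plain collar 39 mm across, 10 mm tall, then a hub 38 to 52 mm across. The post's end, 20 mm across, stands 10 mm above the knurl. A red line on the knurl's top and side shows its angle
- knurl: the knurled part of the nut; origin on the pivot axis at table height when bottomed; turns and sinks with the nut
- nut (a joint): how far the nut is from bottomed, rad: 0 = bottomed out on its washer (a hard stop), + = backed off, counter-clockwise from above. Right-hand thread, 2.5 mm a turn: it sinks when turned clockwise. It starts at 2.4 to 4.2, turns with about 0.07 N m of friction and stays where it is left
- pliers: combination pliers, 170 mm, red handles, a bystander to be left alone. Origin at its underside
- hex_key: small black L-shaped hex key, 100 by 26 mm, 6 mm thick, a bystander to be left alone. Origin at its underside
- magnet: red triangular welding magnet, 90 by 80 mm, 16 mm thick, a bystander to be left alone. Origin at its underside
- square: flat steel engineer's square, 200 by 150 mm, 4 mm thick, a bystander to be left alone. Origin at its underside
- spray_can: spray can, 58 mm across, 170 mm tall, standing, a bystander to be left alone. Origin at its underside
- hammer: hammer lying down, about 300 mm long, a bystander to be left alone. Origin at its underside
- screw_jar: glass jar with a steel cap, 66 mm across, 75 mm tall, a bystander to be left alone. Origin at its underside

How it is judged:
By the outcome, as a careful person would: the job done as asked, in the order asked, and still so for the second after the job is handed in, while the arm keeps its last pose, push and grip.
It also fails if it takes over 64 s, if anything falls off the work surface, if the arm or the gripper's body presses on something with over 40 N, if the wrist force passes 120 N, or if a joint passes its speed limit or range.

ROBOT

A 7-joint arm with a two-finger parallel gripper is mounted at the origin on the work surface. World frame = base frame: x ahead of the robot, y to its left, z up, the work surface at z = 0. Lengths are in m, angles in rad, forces in N, time in s.
With the tool pointing down it reaches from about 0.425 to 0.875 m from the base axis. Payload 4.7 kg.
Tool frame: the origin (TCP) lies on the centre line of the jaws, within the pads' length; the fingertips stand ahead of it and the grasp point (between the pads) lies 8 mm behind it (ctrl.finger_overhang is the x of the fingertips in the tool frame, in m); x points along the fingers, z is the direction in which the jaws open and shut, and the axes are right-handed (so a half turn about x gives the same grasp; the last joint's range is limited). The gripper opens to 87 mm and grips with 3 to 60 N. Pads are 19 mm wide; open, the fingers measure 117 mm over their backs; the gripper's body (75 mm by 190 mm) begins 51 mm behind the grasp point.
Start: joints at [-1.233, 0.321, -0.07, 1.45, 0.023, 1.371, -0.057], TCP at [0.207, 0.616, 0.209] pointing down, gripper open.
Joint ranges: [-2.86, 2.86], [-0.3, 2.09], [-1.38, 1.24], [0.06, 2.45], [-1.56, 4.7], [0.09, 2.05], [-2.69, 2.69]. Speed limits (rad/s): [2.57, 2.57, 3.14, 3.14, 3.14, 3.14, 3.14].

INTERFACE

Orientations are given as a rotation vector (axis times angle).
In Python, from bench import readout, viewer, job, nets, ctrl gives the robot as it stands.
- The arm moves only by the shell command python3 -m creep 'ROWS' [FORCE]. ROWS is JSON, a list of rows, each an object with "linear": the shift along the tool's x, y, z in m, a list of three; "twist": the turn, a rotation vector about the tool's x, y, z in degrees, a list of three; "fingers": the gripper's target within -1 to 1 (shut at 1, half-way at 0, fully open at -1). A call has 1 to 8 rows; each row is the pose to reach, as a shift and turn from the pose commanded when the call began, along the tool's axes at that moment; what a row does not reach only later rows make up. A row lasts 1/12 s, in which the tool goes at most 41.7 mm and 7.16 degrees, less where a joint would pass 70% of its speed; a pose out of reach is approached as far as the arm can. A call with a gripper value outside its range is refused whole. The fingers move at their own pace and stop on an object; FORCE is the grip in N (left out, the last holds). Time passes only in rows, so rows that repeat a pose let the fingers close. It gives the time, the measured TCP pose, the force and the opening at its end, in the units of the state.
- readout.get_state(): the state, without advancing time (a new reading comes with each control period).
- viewer.get_image(name): name is "scene" or "side" or "wrist"; returns (picture, depth): 400x640x3 uint8, red, green, blue; 400x640 float32, m along the optical axis (not along the pixel's ray), 0 where there is no reading.
- viewer.camera_params(name): a dict with "K" (3x3 intrinsics, pixels), "cam_to_world" (4x4, takes a point from camera to world coordinates). Camera axes: x right, y down, z forward; pixel columns grow to the right and rows downward; lengths in m; the calibration is good to about 2 mm. A picture is of the moment at which its call begins: read the wrist's pose just before it. camera_params takes no time and is no camera call; for the wrist camera it gives the pose at the moment of the call.
- job.close_job(): hands the job in, once; it reports no verdict.
Trained networks look in the newest picture that a camera, given by its name, has taken for a name from the list of things; names that differ only in an ending like _2 or _b are one class to them, and where a whole thing is asked for, a point or a joint stands for the part that bears it (a point fixed in the world has none). Each returns a list of dicts, best first, with "conf" (0 to 1); they miss things now and then, are a little off and sometimes report something else, mostly with a low value. They report only what shows in the picture. A call takes as long as a camera call.
- nets.boxes_of(camera, label): "centre" ([x, y, z] in m, in world coordinates, good to about 4 mm: the middle of the surface that is visible of it).
- nets.place_of(camera, label): "centre" ([x, y, z] in m, in world coordinates, good to about 4 mm: a listed point, or the origin of a listed thing).
The state is a dict: "time": time; "joint_positions": joint angles; "qd": joint speeds; "joint_torque": joint torques, N m; "position": TCP position; "tool_rot": TCP orientation; "ft_force": force on the tool from outside, world axes, zero at the start; "torque": the same for the moment, N m; "grip_width": opening from 0.0 (shut) to 1.0 (fully open).
Only numpy, scipy, OpenCV 4.12 (cv2) and the standard library are available. Lean on these libraries where they do the work, as an engineer would, in place of code of your own. Each camera call takes 0.05 s, during which the arm holds its last target.

## Working session

There is one attempt and no reset: what is moved stays moved. The work goes in short steps, Python scripts to look and compute and a shell command to move; the robot and the scene stay as the last step left them, time stands still between calls to the robot, and variables do not carry over. Pictures are saved under pics/ and viewed, and the job is handed in when it is done.

```bash
ls; mkdir -p pics
cat > h.py <<'E'
import numpy as np, cv2
from bench import readout, viewer, job, nets, ctrl
from scipy.spatial.transform import Rotation as R
def snap(n,f):
    p,d=viewer.get_image(n); cv2.imwrite(f'pics/{f}.png',p[:,:,::-1]); np.save(f'pics/{f}.npy',d); return p,d
def pix(n,d,u,v,c=None):
    c=c or viewer.camera_params(n); K=np.array(c['K']);T=np.array(c['cam_to_world']); z=d[v,u]
    return (T@np.r_[np.linalg.inv(K)@[u,v,1]*z,1])[:3]
def cloud(n,d,c=None):
    c=c or viewer.camera_params(n); K=np.array(c['K']);T=np.array(c['cam_to_world'])
    v,u=np.mgrid[:400,:640]; P=np.stack([u,v,np.ones_like(u)],-1)@np.linalg.inv(K).T*d[...,None]
    return P@T[:3,:3].T+T[:3,3]
E
python3 - <<'E'
from h import *
np.set_printoptions(precision=4,suppress=True)
print(readout.get_state()); print(ctrl.finger_overhang)
for n in ['scene','side','wrist']:
    snap(n,n+'0'); c=viewer.camera_params(n); print(n,np.array(c['cam_to_world'])[:3,3])
    for l in ['clamp_mid','clip_spot','nut_grip','rail','stop']:
        r=nets.place_of(n,l); print(l,[(np.array(q['centre']).round(4),round(q['conf'],2)) for q in r[:2]])
print(readout.get_state()['time'])
E
```

```text
pics
{'time': 0.0, 'joint_positions': array([-1.2329,  0.3218, -0.0701,  1.4516,  0.0226,  1.3708, -0.0569]), 'qd': array([-0.0012, -0.0011,  0.0005,  0.0024,  0.0025,  0.0003, -0.0017]), 'joint_torque': array([ -0.0001, -49.13  ,  -0.404 , -31.2521,  -0.0639,   0.044 ,
         0.0002]), 'position': array([0.2067, 0.6157, 0.2083]), 'tool_rot': array([-0.9687,  1.3467,  0.9667]), 'ft_force': array([0.8917, 0.1723, 0.331 ]), 'torque': array([-0.0489,  0.0233, -0.0566]), 'grip_width': 1.0016812017532315}
0.011
scene [ 1.3256 -0.1466  0.5833]
clamp_mid [(array([ 0.4594, -0.3732,  0.1128]), 0.89)]
clip_spot [(array([0.5188, 0.0428, 0.0698]), 0.65)]
nut_grip [(array([0.5386, 0.1836, 0.0894]), 0.53)]
rail [(array([ 0.4762, -0.3268,  0.001 ]), 0.68)]
stop []
side [0.3717 0.7472 0.8881]
clamp_mid [(array([ 0.4597, -0.3715,  0.109 ]), 0.79)]
clip_spot [(array([0.5208, 0.0437, 0.065 ]), 0.69), (array([ 0.696 , -0.3926,  0.0003]), 0.35)]
nut_grip [(array([0.5371, 0.1813, 0.0951]), 0.83)]
rail [(array([ 0.4741, -0.3242,  0.    ]), 0.66), (array([ 0.4234,  0.3558, -0.0011]), 0.23)]
stop []
wrist [0.1329 0.6409 0.3836]
clamp_mid []
clip_spot []
nut_grip []
rail []
stop []
0.9
```

View pics/scene0.png

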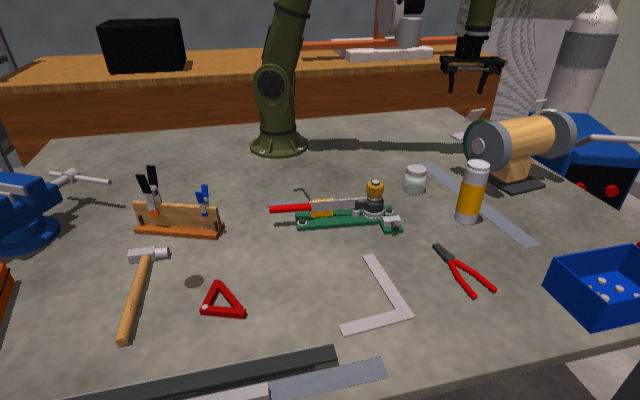

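View pics/side0.png

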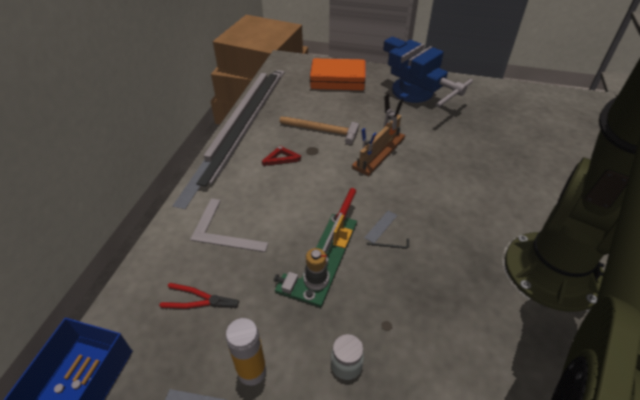

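The scene view shows the clamp on the rail at (150,190), the fixed blue clamp at (203,198) and the nut at (375,190). The bender bar runs left from the nut to the red handle at (290,208). Next I'll measure the directions from the point clouds.

Run:
```python
from h import *
np.set_printoptions(precision=4,suppress=True)
s=readout.get_state(); print(R.from_rotvec(s['tool_rot']).as_matrix())
for n in ['scene','side']:
    d=np.load(f'pics/{n}0.npy'); p=cv2.imread(f'pics/{n}0.png'); P=cloud(n,d)
    X=P[...,0];Y=P[...,1];Z=P[...,2]
    def rect(m,t):
        if m.sum()<15: print(n,t,m.sum());return
        q=np.c_[X[m],Y[m]].astype(np.float32); print(n,t,m.sum(),cv2.minAreaRect(q*1000),'z',np.percentile(Z[m],[5,50,95]))
    rm=(abs(X-.475)<.09)&(abs(Y+.325)<.16)
    rect(rm&(Z>.072)&(Z<.084),'railtop')
    rect(rm&(Z>.15),'handles'); print(Z[rm].max(), np.sort(Z[rm&(Y<-.33)])[-5:])
    bm=(abs(X-.52)<.08)&(abs(Y-.05)<.2)
    rect(bm&(Z>.058)&(Z<.075)&(Y<.13),'bar')
    rect((abs(X-.538)<.03)&(abs(Y-.182)<.03)&(Z>.096)&(Z<.11),'nuttop')
    rect((abs(X-.538)<.03)&(abs(Y-.182)<.03)&(Z>.11),'post')
    hsv=cv2.cvtColor(p,cv2.COLOR_BGR2HSV)
    rect(bm&(hsv[...,0]>22)&(hsv[...,0]<32)&(hsv[...,1]>150)&(Y<.13),'yellow')
    rect((hsv[...,0]<5)&(hsv[...,1]>180)&bm&(Y<.05),'redhandle')
for n,f in [('scene','scene0'),('side','side0')]:
    p=cv2.imread(f'pics/{f}.png')
    a,b=((p[150:250,110:240],p[160:250,255:415]) if n=='scene' else (p[80:180,340:420],p[180:310,260:370]))
    im=np.zeros((600,800,3),np.uint8)
    for k,c in enumerate((a,b)):
        s=min(400/c.shape[1],600/c.shape[0]);c=cv2.resize(c,None,fx=s,fy=s,interpolation=cv2.INTER_CUBIC);im[:c.shape[0],400*k:400*k+c.shape[1]]=c
    cv2.imwrite(f'pics/{n}_crop.png',im)
```

```text
[[ 0.     -0.948   0.3182]
 [ 0.0001  0.3182  0.948 ]
 [-1.     -0.      0.0001]]
scene railtop 502 ((476.95318603515625, -323.7826843261719), (221.34197998046875, 34.24595260620117), 71.46429443359375) z [0.0729 0.0803 0.0833]
scene handles 185 ((459.0628967285156, -372.06341552734375), (22.86934471130371, 54.936187744140625), 70.983154296875) z [0.1512 0.164  0.175 ]
0.17647909876786488 [0.1755 0.1756 0.1756 0.176  0.1765]
scene bar 403 ((523.9873657226562, 18.831886291503906), (222.63946533203125, 21.898500442504883), 85.4350357055664) z [0.0584 0.0629 0.0691]
scene nuttop 135 ((541.65283203125, 181.32928466796875), (43.862892150878906, 38.29225158691406), 53.10919952392578) z [0.0969 0.1063 0.1092]
scene post 41 ((539.1630859375, 181.74234008789062), (20.730192184448242, 17.19571876525879), 27.777076721191406) z [0.1103 0.1158 0.1175]
scene yellow 11
scene redhandle 277 ((523.0507202148438, -39.7849006652832), (105.23526763916016, 13.873831748962402), 85.0348892211914) z [0.049  0.0581 0.0634]
side railtop 234 ((478.9784240722656, -323.8234558105469), (223.84596252441406, 34.733253479003906), 66.77994537353516) z [0.0734 0.0791 0.0827]
side handles 78 ((459.0713806152344, -370.547607421875), (24.298749923706055, 52.61539077758789), 70.85184478759766) z [0.1512 0.1645 0.1734]
0.17526039844588637 [0.1733 0.1738 0.1748 0.1752 0.1753]
side bar 314 ((522.5330200195312, 20.008377075195312), (220.74746704101562, 19.859678268432617), 85.28101348876953) z [0.0584 0.0627 0.0677]
side nuttop 233 ((537.9609375, 183.91058349609375), (44.07917785644531, 42.72967529296875), 70.64288330078125) z [0.0982 0.1048 0.1078]
side post 63 ((537.58203125, 184.8374481201172), (17.416093826293945, 20.163328170776367), 15.342016220092773) z [0.1107 0.1138 0.1165]
side yellow 0
side redhandle 126 ((514.1318969726562, -42.68471145629883), (91.45001983642578, 12.49255084991455), 85.46652221679688) z [0.0551 0.0599 0.0628]
```

View pics/scene_crop.png

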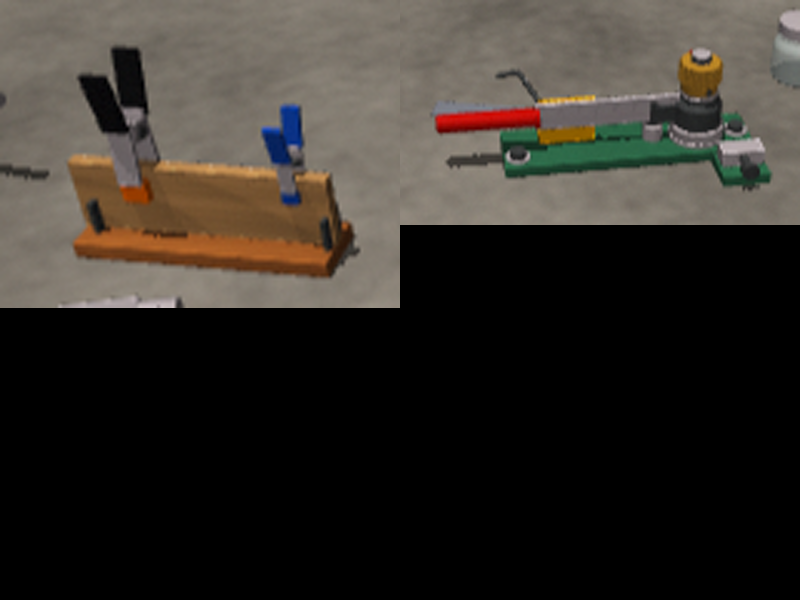

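View pics/side_crop.png

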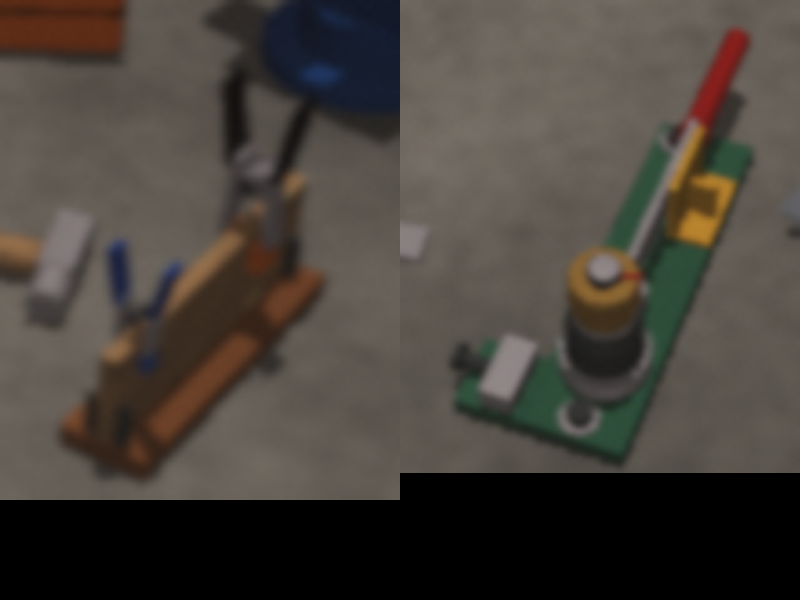

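```bash
cat >> h.py <<'E'
def toolrot(yaw):  # x down, z at yaw deg
    a=np.radians(yaw); z=np.array([np.cos(a),np.sin(a),0]); x=np.array([0,0,-1.]); return R.from_matrix(np.c_[x,np.cross(z,x),z])
def to(p,yaw,pos=None,rot=None):
    s=readout.get_state(); r=R.from_rotvec(s['tool_rot']) if rot is None else rot
    pos=s['position'] if pos is None else pos
    print('lin',(r.inv().apply(np.array(p)-pos)).round(4).tolist(),'tw',np.degrees((r.inv()*toolrot(yaw)).as_rotvec()).round(2).tolist(),'t',s['time'])
def st():
    s=readout.get_state(); r=R.from_rotvec(s['tool_rot']).as_matrix()
    print('t',round(s['time'],2),'p',s['position'].round(4),'yaw',np.degrees(np.arctan2(r[1,2],r[0,2])).round(2),'x',r[:,0].round(3),'F',s['ft_force'].round(1),'M',s['torque'].round(2),'w',round(s['grip_width'],3),'j',s['joint_positions'].round(2))
E
python3 -c "
from h import *
to([.5,.25,.33],28)"
```

```text
lin [-0.1206, -0.3945, -0.2539] tw [43.45, 0.0, -0.0] t 0.9
```

```bash
python3 -m creep '[{"linear":[-0.12,-0.394,-0.254],"twist":[43.5,0,0],"fingers":-1},{"linear":[-0.12,-0.394,-0.254],"twist":[43.5,0,0],"fingers":-1},{"linear":[-0.12,-0.394,-0.254],"twist":[43.5,0,0],"fingers":-1},{"linear":[-0.12,-0.394,-0.254],"twist":[43.5,0,0],"fingers":-1},{"linear":[-0.12,-0.394,-0.254],"twist":[43.5,0,0],"fingers":-1},{"linear":[-0.12,-0.394,-0.254],"twist":[43.5,0,0],"fingers":-1},{"linear":[-0.12,-0.394,-0.254],"twist":[43.5,0,0],"fingers":-1},{"linear":[-0.12,-0.394,-0.254],"twist":[43.5,0,0],"fingers":-1}]'; python3 -c "
from h import *
st();to([.53,.06,.33],0)"
```

```text
time: 1.57
position: [0.4094, 0.3623, 0.2929]
tool_rot: [-0.381, 1.536, 0.382]
ft_force: [0.5, 0.8, -0.3]
grip_width: 1.001
t 1.57 p [0.4094 0.3623 0.2929] yaw 27.91 x [ 0.001  0.001 -1.   ] F [ 0.5  0.8 -0.3] M [ 0.03 -0.03  0.04] w 1.001 j [-0.96  0.07  0.2   1.58 -0.01  1.49 -0.27]
lin [-0.0373, -0.3235, -0.0349] tw [27.91, 0.04, -0.04] t 1.5667
```

```bash
python3 -m creep '[{"linear":[-0.037,-0.323,-0.035],"twist":[28,0,0],"fingers":-1},{"linear":[-0.037,-0.323,-0.035],"twist":[28,0,0],"fingers":-1},{"linear":[-0.037,-0.323,-0.035],"twist":[28,0,0],"fingers":-1},{"linear":[-0.037,-0.323,-0.035],"twist":[28,0,0],"fingers":-1},{"linear":[-0.037,-0.323,-0.035],"twist":[28,0,0],"fingers":-1},{"linear":[-0.037,-0.323,-0.035],"twist":[28,0,0],"fingers":-1},{"linear":[-0.037,-0.323,-0.035],"twist":[28,0,0],"fingers":-1},{"linear":[-0.037,-0.323,-0.035],"twist":[28,0,0],"fingers":-1}]'
python3 - <<'E'
from h import *
c=viewer.camera_params('wrist')
st();snap('wrist','w1')
print(np.array(c['cam_to_world']).round(3))
for l in ['clip_spot','nut_grip']:
    r=nets.place_of('wrist',l); print(l,[(np.array(q['centre']).round(4),round(q['conf'],2)) for q in r[:2]])
to([.52,-.20,.33],-12)
E
```

```text
time: 2.23
position: [0.5296, 0.0589, 0.3299]
tool_rot: [0.002, 1.569, -0.002]
ft_force: [0.9, 0.4, -0.0]
grip_width: 1.001
t 2.23 p [0.5296 0.0589 0.3299] yaw -0.17 x [ 0.002  0.    -1.   ] F [ 0.9  0.4 -0. ] M [-0.06 -0.01  0.07] w 1.001 j [-0.65  0.03  0.51  1.56 -0.01  1.56 -0.15]
[[ 1.    -0.004 -0.001  0.53 ]
 [-0.004 -0.958 -0.285  0.137]
 [ 0.     0.285 -0.958  0.504]
 [ 0.     0.     0.     1.   ]]
clip_spot [(array([0.5191, 0.0431, 0.0698]), 0.82)]
nut_grip [(array([0.5363, 0.1868, 0.0971]), 0.62)]
lin [-0.0002, -0.2584, -0.0077] tw [11.52, 0.09, 0.01] t 2.3833
```

View pics/w1.png

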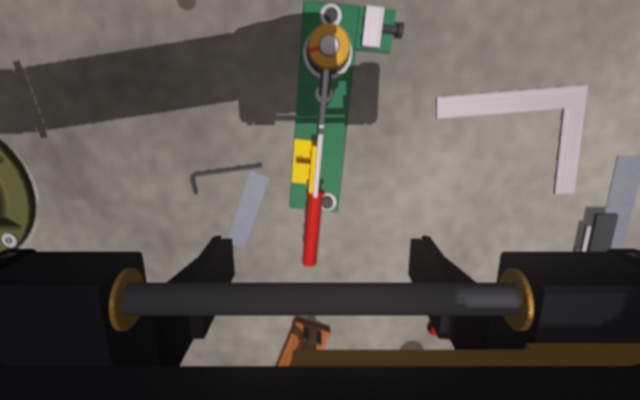

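The wrist view shows the nut at (330,45), with its red line pointing left. The bar runs down to the red handle at (311,262), and the yellow plate is at (303,160). I'll fit the bender geometry from this picture.

Run:
```python
from h import *
np.set_printoptions(precision=4,suppress=True)
p=cv2.imread('pics/w1.png'); d=np.load('pics/w1.npy'); P=cloud('wrist',d); X,Y,Z=P[...,0],P[...,1],P[...,2]
def line(m,t):
    q=np.c_[X[m],Y[m]].astype(np.float32); print(t,m.sum(),cv2.minAreaRect(q*1000),'z',np.percentile(Z[m],[5,50,95]))
m=(abs(X-.525)<.06)&(Z>.061)&(Z<.072)
line(m&(Y>.01)&(Y<.14),'bar')
for y in np.arange(0.0,.14,.01):
    k=m&(abs(Y-y)<.004)
    if k.sum(): print(round(y,3),k.sum(),X[k].min(),np.median(X[k]),X[k].max(),np.median(Z[k]))
line((abs(X-.538)<.03)&(abs(Y-.184)<.03)&(Z>.098)&(Z<.111),'nut')
line((abs(X-.538)<.03)&(abs(Y-.184)<.03)&(Z>.112),'post')
c=cv2.resize(p[0:280,270:410],None,fx=2.14,fy=2.14,interpolation=cv2.INTER_CUBIC)
e=cv2.resize(p[10:90,290:370],None,fx=6,fy=6,interpolation=cv2.INTER_CUBIC)
im=np.zeros((600,790,3),np.uint8); im[:c.shape[0],:c.shape[1]]=c[:600]; im[:480,305:785]=e; cv2.imwrite('pics/w1c.png',im)
```

```text
bar 757 ((525.4183349609375, 75.381103515625), (129.58892822265625, 14.817300796508789), 85.95647430419922) z [0.063  0.0645 0.0658]
0.0 1 0.5218033450968823 0.5218033450968823 0.5218033450968823 0.06117305331072148
0.01 29 0.5168559239760699 0.5220439039819842 0.5296478630673211 0.0642733478294023
0.02 57 0.5145225842693284 0.5196531695410074 0.5259831796581621 0.06462849385919284
0.03 57 0.5146734084716259 0.5209970873691524 0.5261018301931567 0.06446454688428577
0.04 60 0.5161440685701358 0.5218310500486286 0.5274748650344354 0.0642458825848389
0.05 56 0.5175757946499234 0.5225962961131538 0.5288213587260233 0.06461739794141497
0.06 57 0.5177520699712542 0.5239281782919681 0.5289277605412054 0.06460430131589634
0.07 62 0.5191050679333641 0.5241322493509761 0.530248984229371 0.0645970368192586
0.08 33 0.526619286178756 0.5291013368299681 0.5315668969681144 0.06446571915789195
0.09 35 0.5267354313112091 0.5292395158726312 0.5328617950733034 0.06409158773295098
0.1 30 0.528075400882806 0.530505929368766 0.5329266510748348 0.0643511151052131
0.11 34 0.5293733028006896 0.531798332087779 0.5341990046103774 0.06448220021815354
0.12 35 0.5294815178815492 0.5330738141810635 0.535468050395584 0.06458656080121977
0.13 41 0.5307547068114326 0.5342918229470309 0.5367129664959712 0.06460643919903719
0.14 39 0.5320207400140062 0.5344096646604964 0.5379382858713275 0.06408810276457538
nut 1185 ((539.0950317382812, 182.90170288085938), (44.05752182006836, 43.97645950317383), 27.94473648071289) z [0.1019 0.1038 0.1063]
post 229 ((539.04150390625, 183.15928649902344), (18.37220573425293, 17.91583251953125), 45.466285705566406) z [0.1121 0.1127 0.1138]
```

View pics/w1c.png

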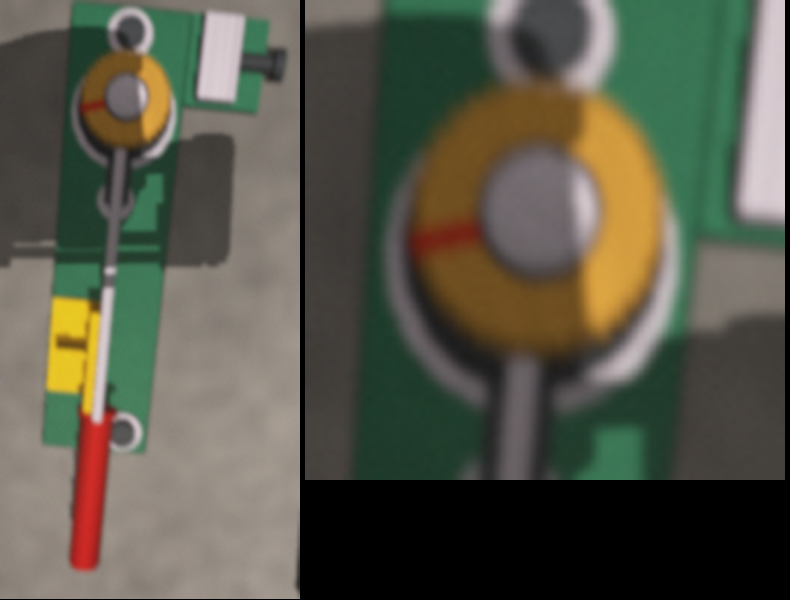

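```bash
python3 -m creep '[{"linear":[0,-0.258,-0.008],"twist":[11.5,0,0],"fingers":-1},{"linear":[0,-0.258,-0.008],"twist":[11.5,0,0],"fingers":-1},{"linear":[0,-0.258,-0.008],"twist":[11.5,0,0],"fingers":-1},{"linear":[0,-0.258,-0.008],"twist":[11.5,0,0],"fingers":-1},{"linear":[0,-0.258,-0.008],"twist":[11.5,0,0],"fingers":-1},{"linear":[0,-0.258,-0.008],"twist":[11.5,0,0],"fingers":-1},{"linear":[0,-0.258,-0.008],"twist":[11.5,0,0],"fingers":-1}]'; python3 -c "
from h import *
st();to([.455,-.385,.27],-18.8)"
```

```text
time: 2.97
position: [0.5187, -0.203, 0.3294]
tool_rot: [0.162, 1.564, -0.168]
ft_force: [-1.5, -1.2, 0.0]
grip_width: 1.002
t 2.97 p [ 0.5187 -0.203   0.3294] yaw -12.06 x [ 0.    -0.004 -1.   ] F [-1.5 -1.2  0. ] M [-0.18  0.1   0.03] w 1.002 j [-0.38  0.1   0.77  1.51 -0.06  1.56  0.18]
lin [0.06, -0.1911, -0.0243] tw [6.74, 0.07, 0.19] t 2.9667
```

```bash
python3 -c "
from h import *
to([.459,-.3718,.25],-18.8)"
```

```text
lin [0.08, -0.1773, -0.0231] tw [6.74, 0.07, 0.19] t 2.9667
```

```bash
python3 -m creep '[{"linear":[0.08,-0.177,-0.023],"twist":[6.75,0,0.2],"fingers":-1},{"linear":[0.08,-0.177,-0.023],"twist":[6.75,0,0.2],"fingers":-1},{"linear":[0.08,-0.177,-0.023],"twist":[6.75,0,0.2],"fingers":-1},{"linear":[0.08,-0.177,-0.023],"twist":[6.75,0,0.2],"fingers":-1},{"linear":[0.08,-0.177,-0.023],"twist":[6.75,0,0.2],"fingers":-1},{"linear":[0.08,-0.177,-0.023],"twist":[6.75,0,0.2],"fingers":-1},{"linear":[0.08,-0.177,-0.023],"twist":[6.75,0,0.2],"fingers":-1}]'; python3 -c "
from h import *
st();snap('wrist','w2');r=nets.place_of('wrist','clamp_mid'); print([(np.array(q['centre']).round(4),round(q['conf'],2)) for q in r[:2]])
to([.459,-.3718,.153],-18.8)"
```

```text
time: 3.55
position: [0.462, -0.3645, 0.248]
tool_rot: [0.256, 1.557, -0.249]
ft_force: [0.7, 1.1, -0.3]
grip_width: 1.0
t 3.55 p [ 0.462  -0.3645  0.248 ] yaw -18.44 x [-0.001  0.005 -1.   ] F [ 0.7  1.1 -0.3] M [-0.05  0.05  0.04] w 1.0 j [-0.12  0.23  0.89  1.58 -0.18  1.42  0.46]
[(array([ 0.4621, -0.374 ,  0.1069]), 0.71), (array([ 0.6977, -0.3926,  0.0017]), 0.64)]
lin [0.096, -0.011, -0.0022] tw [0.66, 0.0, -0.28] t 3.65
```

View pics/w2.png

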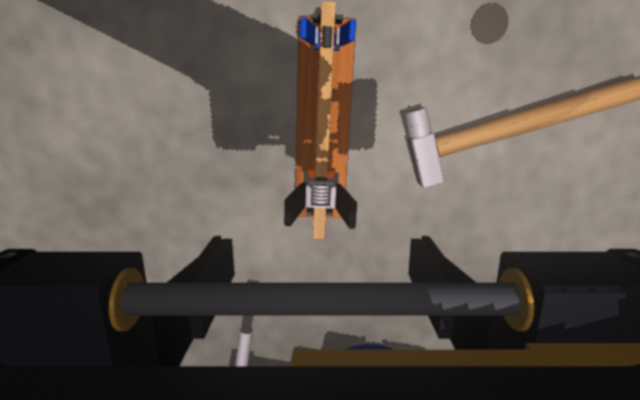

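The clamp sits centred between the fingers at (320,200) and the rail is upright in the picture, so I'll descend and squeeze.

```bash
python3 -m creep '[{"linear":[0.03,-0.007,-0.001],"twist":[0.3,0,-0.3],"fingers":-1},{"linear":[0.06,-0.010,-0.001],"twist":[0.3,0,-0.3],"fingers":-1},{"linear":[0.085,-0.010,-0.001],"twist":[0.3,0,-0.3],"fingers":-1},{"linear":[0.095,-0.010,-0.001],"twist":[0.3,0,-0.3],"fingers":-1},{"linear":[0.095,-0.010,-0.001],"twist":[0.3,0,-0.3],"fingers":-1},{"linear":[0.095,-0.010,-0.001],"twist":[0.3,0,-0.3],"fingers":-1}]'; python3 -c "
from h import *
st();to([.459,-.3718,.153],-18.8)"
```

```text
time: 4.15
position: [0.4601, -0.3723, 0.1548]
tool_rot: [0.252, 1.556, -0.254]
ft_force: [0.1, -0.1, 0.3]
grip_width: 0.999
t 4.15 p [ 0.4601 -0.3723  0.1548] yaw -18.46 x [ 0.    -0.002 -1.   ] F [ 0.1 -0.1  0.3] M [-0.1   0.04  0.02] w 0.999 j [-0.09  0.3   0.87  1.7  -0.24  1.25  0.51]
lin [0.0018, 0.0002, -0.0012] tw [0.34, 0.04, 0.08] t 4.15
```

```bash
python3 -m creep '[{"linear":[0.001,0,0],"twist":[0,0,0],"fingers":1},{"linear":[0.001,0,0],"twist":[0,0,0],"fingers":1},{"linear":[0.001,0,0],"twist":[0,0,0],"fingers":1},{"linear":[0.001,0,0],"twist":[0,0,0],"fingers":1},{"linear":[0.001,0,0],"twist":[0,0,0],"fingers":1},{"linear":[0.001,0,0],"twist":[0,0,0],"fingers":1},{"linear":[0.001,0,0],"twist":[0,0,0],"fingers":1},{"linear":[0.001,0,0],"twist":[0,0,0],"fingers":1}]' 45; python3 -c "
from h import *
st();snap('scene','s2')
p=cv2.imread('pics/s2.png')[90:250,90:250];cv2.imwrite('pics/s2c.png',cv2.resize(p,None,fx=3.7,fy=3.7,interpolation=cv2.INTER_CUBIC))"
```

```text
time: 4.82
position: [0.4586, -0.3732, 0.1527]
tool_rot: [0.254, 1.557, -0.256]
ft_force: [-0.1, -0.7, -1.3]
grip_width: 0.482
t 4.82 p [ 0.4586 -0.3732  0.1527] yaw -18.61 x [-0.001 -0.001 -1.   ] F [-0.1 -0.7 -1.3] M [-0.07  0.12 -0.04] w 0.482 j [-0.09  0.3   0.87  1.7  -0.24  1.25  0.51]
```

View pics/s2c.png

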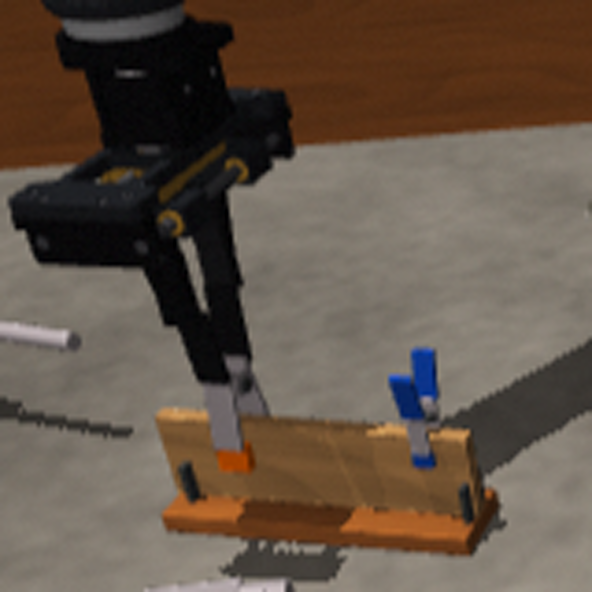

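The fingers are on the handles at about (220,330), but the opening is 42 mm, so they are still closing towards 32 mm.

```bash
python3 -m creep '[{"linear":[0,0,0],"twist":[0,0,0],"fingers":1},{"linear":[0,0,0],"twist":[0,0,0],"fingers":1},{"linear":[0,0,0],"twist":[0,0,0],"fingers":1},{"linear":[0,0,0],"twist":[0,0,0],"fingers":1}]' 45; python3 -c "
from h import *
st()"
```

```text
time: 5.2
position: [0.4587, -0.3733, 0.1529]
tool_rot: [0.253, 1.556, -0.256]
ft_force: [0.1, -0.4, -1.3]
grip_width: 0.352
t 5.2 p [ 0.4587 -0.3733  0.1529] yaw -18.6 x [-0.001 -0.002 -1.   ] F [ 0.1 -0.4 -1.3] M [-0.1   0.07 -0.04] w 0.352 j [-0.09  0.3   0.87  1.7  -0.24  1.25  0.51]
```

```bash
python3 -m creep '[{"linear":[0,0,0],"twist":[0,0,0],"fingers":1},{"linear":[-0.02,0,0],"twist":[0,0,0],"fingers":1},{"linear":[-0.05,0,0],"twist":[0,0,0],"fingers":1},{"linear":[-0.085,0,0],"twist":[0,0,0],"fingers":1},{"linear":[-0.12,0,0],"twist":[0,0,0],"fingers":1},{"linear":[-0.13,0,0],"twist":[0,0,0],"fingers":1},{"linear":[-0.13,0,0],"twist":[0,0,0],"fingers":1}]' 45; python3 -c "
from h import *
st();snap('scene','s3');snap('side','d3');to([.54,-.15,.285],-12)
p=cv2.imread('pics/s3.png')[20:250,90:250];q=cv2.imread('pics/d3.png')[20:180,330:430]
p=cv2.resize(p,(417,600),interpolation=cv2.INTER_CUBIC);q=cv2.resize(q,(375,600),interpolation=cv2.INTER_CUBIC);cv2.imwrite('pics/s3c.png',np.hstack([p,q]))"
```

```text
time: 5.78
position: [0.4601, -0.3747, 0.2863]
tool_rot: [0.252, 1.55, -0.258]
ft_force: [-0.5, -0.1, -1.2]
grip_width: 0.356
t 5.78 p [ 0.4601 -0.3747  0.2863] yaw -18.61 x [ 0.005 -0.005 -1.   ] F [-0.5 -0.1 -1.2] M [-0.1   0.05  0.  ] w 0.356 j [-0.12  0.22  0.9   1.51 -0.17  1.49  0.46]
lin [-0.0033, 0.2371, 0.0061] tw [-6.59, -0.07, 0.06] t 5.8833
```

View pics/s3c.png

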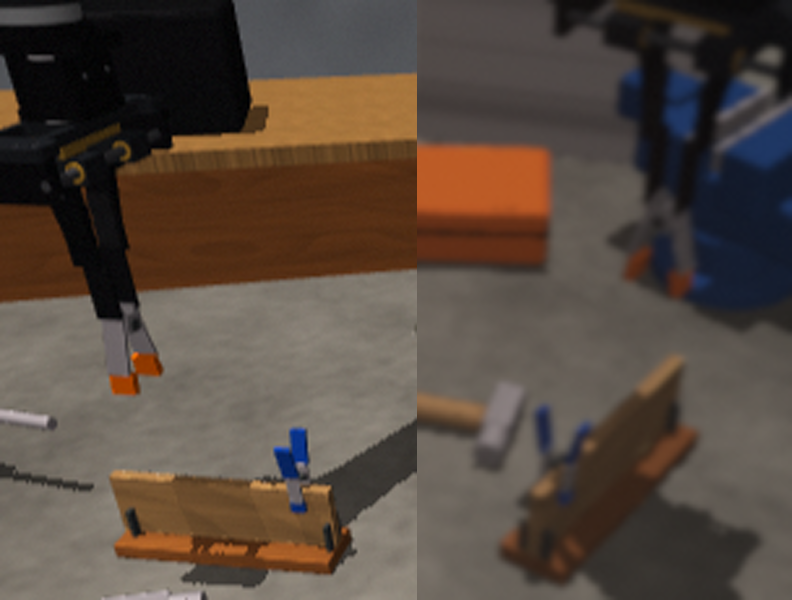

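The clamp is off the rail with its jaws open, tips at (125,380) in the left half. Now over to the bender.

```bash
python3 -m creep '[{"linear":[0,0.237,0.006],"twist":[-6.6,0,0],"fingers":1},{"linear":[0,0.237,0.006],"twist":[-6.6,0,0],"fingers":1},{"linear":[0,0.237,0.006],"twist":[-6.6,0,0],"fingers":1},{"linear":[0,0.237,0.006],"twist":[-6.6,0,0],"fingers":1},{"linear":[0,0.237,0.006],"twist":[-6.6,0,0],"fingers":1},{"linear":[0,0.237,0.006],"twist":[-6.6,0,0],"fingers":1},{"linear":[0,0.237,0.006],"twist":[-6.6,0,0],"fingers":1}]' 45; python3 -c "
from h import *
st();to([.521,.043,.25],-6.2)"
```

```text
time: 6.47
position: [0.5418, -0.1402, 0.2791]
tool_rot: [0.156, 1.57, -0.152]
ft_force: [-0.1, 0.8, -1.5]
grip_width: 0.354
t 6.47 p [ 0.5418 -0.1402  0.2791] yaw -11.25 x [-0.005  0.003 -1.   ] F [-0.1  0.8 -1.5] M [-0.02  0.06  0.  ] w 0.354 j [-0.45  0.12  0.72  1.59 -0.08  1.47  0.08]
lin [0.0298, 0.1756, -0.056] tw [-5.05, -0.3, -0.12] t 6.4667
```

```bash
python3 -m creep '[{"linear":[0.02,0.177,-0.056],"twist":[-5.5,0,0],"fingers":1},{"linear":[0.02,0.177,-0.056],"twist":[-5.5,0,0],"fingers":1},{"linear":[0.02,0.177,-0.056],"twist":[-5.5,0,0],"fingers":1},{"linear":[0.02,0.177,-0.056],"twist":[-5.5,0,0],"fingers":1},{"linear":[0.02,0.177,-0.056],"twist":[-5.5,0,0],"fingers":1},{"linear":[0.02,0.177,-0.056],"twist":[-5.5,0,0],"fingers":1},{"linear":[0.02,0.177,-0.056],"twist":[-5.5,0,0],"fingers":1}]' 45
python3 - <<'E'
from h import *
st();snap('scene','s4');snap('side','d4');snap('wrist','w4');to([.521,.043,.25],-6.2)
for n in ['scene','side','wrist']:
  for l in ['clamp_mid','clip_spot']:
    r=nets.place_of(n,l); print(n,l,[(np.array(q['centre']).round(4),round(q['conf'],2)) for q in r[:2]])
st()
p=cv2.imread('pics/s4.png')[70:250,240:440];q=cv2.imread('pics/d4.png')[110:310,250:390]
p=cv2.resize(p,(400,360));q=cv2.resize(q,(390,557));im=np.zeros((600,800,3),np.uint8);im[:360,:400]=p;im[:557,405:795]=q;cv2.imwrite('pics/s4c.png',im)
E
```

```text
time: 7.05
position: [0.5206, 0.0355, 0.2598]
tool_rot: [0.083, 1.574, -0.089]
ft_force: [-0.4, -0.3, -1.2]
grip_width: 0.353
t 7.05 p [0.5206 0.0355 0.2598] yaw -6.29 x [-0.005 -0.003 -1.   ] F [-0.4 -0.3 -1.2] M [-0.12 -0.03  0.  ] w 0.353 j [-0.66  0.02  0.55  1.7  -0.01  1.43 -0.22]
lin [0.0113, 0.0106, -0.002] tw [-0.46, -0.11, 0.16] t 7.2
scene clamp_mid []
scene clip_spot [(array([0.5179, 0.0431, 0.067 ]), 0.72), (array([ 5.386e-01,  1.834e-01, -5.000e-04]), 0.22)]
side clamp_mid [(array([0.5219, 0.0368, 0.2124]), 0.68), (array([0.5218, 0.0325, 0.2124]), 0.52)]
side clip_spot [(array([0.5221, 0.0428, 0.0671]), 0.73)]
wrist clamp_mid [(array([0.5192, 0.0316, 0.2101]), 0.82)]
wrist clip_spot [(array([0.5222, 0.0453, 0.0715]), 0.83)]
t 7.5 p [0.5222 0.0336 0.2623] yaw -6.57 x [-0.001 -0.001 -1.   ] F [ 0.1 -0.2 -1.6] M [-0.1   0.04  0.02] w 0.349 j [-0.66  0.02  0.55  1.7  -0.01  1.43 -0.22]
```

View pics/s4c.png

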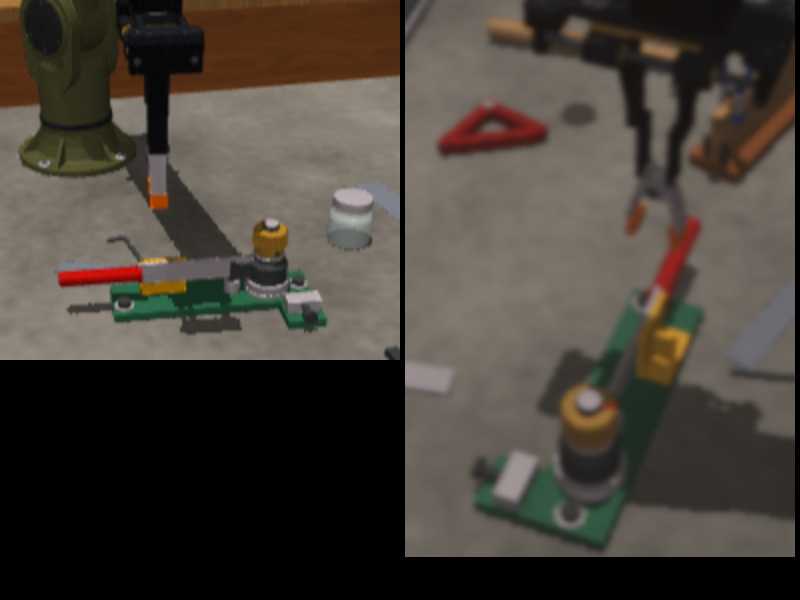

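View pics/w4.png

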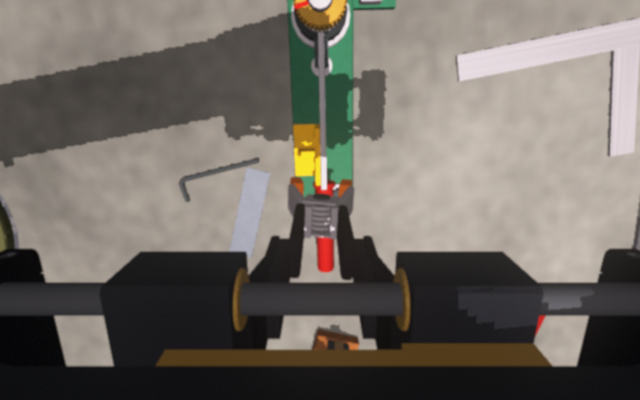

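Everything lines up: the clamp hangs straight over the bar, with its tips at (158,200) in the left half of the crop. I'll check the tip height before descending.

Run:
```python
from h import *
np.set_printoptions(precision=4,suppress=True)
for n,f in [('scene','s4'),('side','d4')]:
    d=np.load(f'pics/{f}.npy'); p=cv2.imread(f'pics/{f}.png'); P=cloud(n,d)
    X,Y,Z=P[...,0],P[...,1],P[...,2]
    h=cv2.cvtColor(p,cv2.COLOR_BGR2HSV); base=(abs(X-.521)<.04)&(abs(Y-.034)<.03)&(Z>.12)&(Z<.235)
    o=base&(h[...,0]<18)&(h[...,1]>120)&(h[...,2]>70)
    print(n,'orange',o.sum(),'z',np.percentile(Z[o],[1,10,50,90,99]),'x',np.percentile(X[o],[2,98]),'y',np.percentile(Y[o],[2,50,98]))
    print('all z min',np.sort(Z[base])[:5],'all x',X[base].min(),X[base].max(),'y',Y[base].min(),Y[base].max())
```

```text
scene orange 72 z [0.1585 0.1602 0.1677 0.175  0.1766] x [0.5015 0.5452] y [0.0236 0.0313 0.0436]
all z min [0.1573 0.159  0.1591 0.1593 0.1595] all x 0.4990767037660222 0.5475422043264353 y 0.023324072757314546 0.047217496920174906
side orange 72 z [0.1573 0.1605 0.1689 0.1769 0.1789] x [0.4962 0.5416] y [0.0238 0.0408 0.0504]
all z min [0.1555 0.1557 0.1563 0.1572 0.1579] all x 0.4959919244150125 0.5469529858959518 y 0.021150192022504455 0.05053109235157094
```

```bash
python3 -c "
from h import *
to([.521,.043,.20],-6.2);to([.521,.043,.138],-6.2)"
```

```text
lin [0.0623, 0.0093, -0.0023] tw [-0.37, -0.02, 0.09] t 7.5
lin [0.1243, 0.0094, -0.0022] tw [-0.37, -0.02, 0.09] t 7.5
```

```bash
python3 -m creep '[{"linear":[0.02,0.009,-0.002],"twist":[-0.3,0,0],"fingers":1},{"linear":[0.045,0.009,-0.002],"twist":[-0.3,0,0],"fingers":1},{"linear":[0.062,0.009,-0.002],"twist":[-0.3,0,0],"fingers":1},{"linear":[0.062,0.009,-0.002],"twist":[-0.3,0,0],"fingers":1}]' 45; python3 -c "
from h import *
st();snap('wrist','w5')
to([.521,.043,.138],-6.2)"
```

```text
time: 7.83
position: [0.5186, 0.043, 0.1967]
tool_rot: [0.082, 1.576, -0.088]
ft_force: [-0.7, -0.6, -1.4]
grip_width: 0.35
t 7.83 p [0.5186 0.043  0.1967] yaw -6.2 x [-0.007 -0.003 -1.   ] F [-0.7 -0.6 -1.4] M [-0.15  0.13 -0.06] w 0.35 j [-0.66  0.05  0.55  1.8  -0.03  1.31 -0.22]
lin [0.0608, 0.0003, 0.0015] tw [-0.02, -0.23, 0.18] t 7.8833
```

View pics/w5.png

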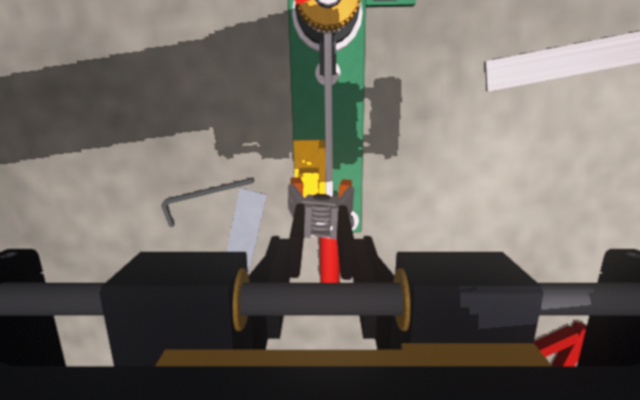

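The jaws straddle the bar (bar at x≈328, tips at 297 and 349). I'll descend the rest of the way with a 2 mm shift.

```bash
python3 -m creep '[{"linear":[0.015,0,0.002],"twist":[0,0,0],"fingers":1},{"linear":[0.03,0,0.002],"twist":[0,0,0],"fingers":1},{"linear":[0.045,0,0.002],"twist":[0,0,0],"fingers":1},{"linear":[0.058,0,0.002],"twist":[0,0,0],"fingers":1},{"linear":[0.060,0,0.002],"twist":[0,0,0],"fingers":1},{"linear":[0.060,0,0.002],"twist":[0,0,0],"fingers":1}]' 45
python3 - <<'E'
from h import *
st();snap('side','d5');snap('scene','s5');st();to([.521,.043,.138],-6.2)
p=cv2.imread('pics/s5.png')[100:250,240:440];q=cv2.imread('pics/d5.png')[150:310,270:370]
p=cv2.resize(p,(420,315),interpolation=2);q=cv2.resize(q,(370,592),interpolation=2);im=np.zeros((600,800,3),np.uint8);im[:315,:420]=p;im[:592,425:795]=q;cv2.imwrite('pics/s5c.png',im)
E
```

```text
time: 8.38
position: [0.5234, 0.0429, 0.141]
tool_rot: [0.084, 1.569, -0.086]
ft_force: [0.3, -0.9, -0.5]
grip_width: 0.354
t 8.38 p [0.5234 0.0429 0.141 ] yaw -6.22 x [-0.    -0.002 -1.   ] F [ 0.3 -0.9 -0.5] M [-0.07  0.09 -0.02] w 0.354 j [-0.65  0.1   0.55  1.87 -0.06  1.19 -0.19]
t 8.48 p [0.5242 0.0431 0.1419] yaw -6.22 x [ 0.002 -0.001 -1.   ] F [-0.3 -0.2 -0.6] M [-0.06  0.07 -0.03] w 0.352 j [-0.65  0.1   0.55  1.87 -0.06  1.19 -0.19]
lin [0.0039, -0.0004, -0.0032] tw [-0.02, 0.1, 0.04] t 8.4833
```

View pics/s5c.png

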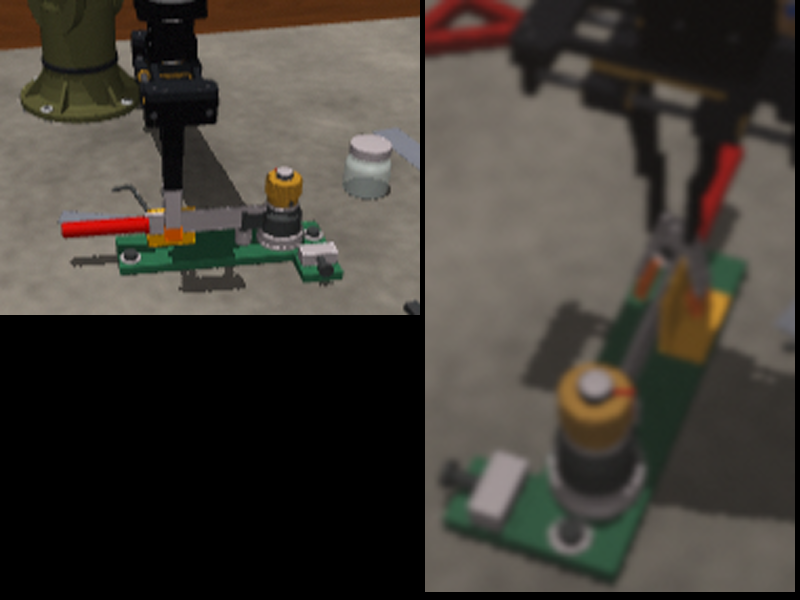

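The jaws are over the pair but about 3 mm too far towards +x and 4 mm high, so I'll correct both.

```bash
python3 -m creep '[{"linear":[0.001,0,-0.0025],"twist":[0,0,0],"fingers":1},{"linear":[0.003,0,-0.0025],"twist":[0,0,0],"fingers":1},{"linear":[0.0035,0,-0.0025],"twist":[0,0,0],"fingers":1},{"linear":[0.0035,0,-0.0025],"twist":[0,0,0],"fingers":1}]' 45
python3 - <<'E'
from h import *
st();
for n in ['side','wrist']:
  viewer.get_image(n)
  for l in ['clamp_mid','clip_spot']:
    r=nets.place_of(n,l); print(n,l,[(np.array(q['centre']).round(4),round(q['conf'],2)) for q in r[:1]])
st();to([.521,.043,.138],-6.2)
E
```

```text
time: 8.82
position: [0.5206, 0.0434, 0.1369]
tool_rot: [0.084, 1.569, -0.086]
ft_force: [-1.1, 1.5, -1.3]
grip_width: 0.352
t 8.82 p [0.5206 0.0434 0.1369] yaw -6.19 x [-0.    -0.001 -1.   ] F [-1.1  1.5 -1.3] M [-0.08  0.    0.01] w 0.352 j [-0.65  0.1   0.55  1.88 -0.06  1.18 -0.19]
side clamp_mid [(array([0.5232, 0.0472, 0.0876]), 0.83)]
side clip_spot []
wrist clamp_mid [(array([0.5248, 0.0455, 0.0888]), 0.65)]
wrist clip_spot [(array([0.5223, 0.0428, 0.0684]), 0.83)]
t 9.12 p [0.5206 0.0433 0.1368] yaw -6.2 x [-0.001 -0.002 -1.   ] F [ 0.3 -0.3 -1.6] M [-0.08  0.05 -0.01] w 0.353 j [-0.65  0.1   0.55  1.88 -0.06  1.18 -0.19]
lin [-0.0012, -0.0003, 0.0004] tw [-0.0, -0.03, 0.09] t 9.1167
```

Run:
```python
from h import *
np.set_printoptions(precision=4,suppress=True)
def an(n,f,cx,cy,zlo,zhi,y0):
    d=np.load(f'pics/{f}.npy'); p=cv2.imread(f'pics/{f}.png'); P=cloud(n,d); X,Y,Z=P[...,0],P[...,1],P[...,2]
    h=cv2.cvtColor(p,cv2.COLOR_BGR2HSV); b=(np.hypot(X-cx,Y-cy)<.04)&(Z>zlo)&(Z<zhi)
    o=b&(h[...,0]<14)&(h[...,1]>190)&(h[...,2]>110)
    s=b&(h[...,1]<60)&(h[...,2]>70)
    print(f,'orange',o.sum(),np.percentile(Z[o],[0,5,50,95,100]) if o.sum() else '','steel',s.sum(),np.percentile(Z[s],[5,50,95,100]))
an('scene','scene0',.459,-.372,.03,.19,0); an('side','side0',.459,-.372,.03,.19,0)
an('scene','s3',.460,-.3747,.15,.32,0); an('side','d3',.460,-.3747,.15,.32,0)
an('scene','s4',.522,.034,.12,.30,0); an('side','d4',.522,.034,.12,.30,0)
an('scene','s5',.522,.043,.02,.18,0)
```

```text
scene0 orange 42 [0.0423 0.0458 0.0594 0.0654 0.0674] steel 228 [0.0762 0.099  0.1611 0.176 ]
side0 orange 0  steel 62 [0.0758 0.1181 0.1253 0.1313]
s3 orange 119 [0.1842 0.1862 0.1936 0.203  0.2049] steel 268 [0.2072 0.2244 0.2511 0.2572]
d3 orange 0  steel 7 [0.2013 0.2383 0.2463 0.2473]
s4 orange 62 [0.1573 0.1593 0.1666 0.1735 0.1768] steel 176 [0.1801 0.2013 0.2213 0.2237]
d4 orange 2 [0.1579 0.1579 0.1579 0.1579 0.1579] steel 171 [0.1836 0.211  0.2692 0.2991]
s5 orange 66 [0.0414 0.0425 0.0527 0.0632 0.064 ] steel 303 [0.0426 0.065  0.1008 0.1076]
```

Tip depth puts the pivot about 43 mm under the TCP and the networks say about 48 mm. Raising 2 mm keeps both estimates inside the 25–32 mm window. Then I'll release.

```bash
python3 -m creep '[{"linear":[-0.002,0,0],"twist":[0,0,0],"fingers":1},{"linear":[-0.002,0,0],"twist":[0,0,0],"fingers":1},{"linear":[-0.002,0,0],"twist":[0,0,0],"fingers":0},{"linear":[-0.002,0,0],"twist":[0,0,0],"fingers":-0.4},{"linear":[-0.002,0,0],"twist":[0,0,0],"fingers":-1},{"linear":[-0.002,0,0],"twist":[0,0,0],"fingers":-1},{"linear":[-0.002,0,0],"twist":[0,0,0],"fingers":-1},{"linear":[-0.002,0,0],"twist":[0,0,0],"fingers":-1}]' 45
python3 - <<'E'
from h import *
st();snap('side','d6');snap('scene','s6');st()
p=cv2.imread('pics/s6.png')[100:250,240:440];q=cv2.imread('pics/d6.png')[150:310,270:370]
p=cv2.resize(p,(420,315),interpolation=2);q=cv2.resize(q,(370,592),interpolation=2);im=np.zeros((600,800,3),np.uint8);im[:315,:420]=p;im[:592,425:795]=q;cv2.imwrite('pics/s6c.png',im)
E
```

```text
time: 9.78
position: [0.5208, 0.0433, 0.139]
tool_rot: [0.084, 1.569, -0.086]
ft_force: [-0.0, -0.4, -0.9]
grip_width: 0.725
t 9.78 p [0.5208 0.0433 0.139 ] yaw -6.2 x [-0.    -0.001 -1.   ] F [-0.  -0.4 -0.9] M [-0.18  0.04  0.04] w 0.725 j [-0.65  0.1   0.55  1.87 -0.05  1.18 -0.19]
t 9.88 p [0.5207 0.0434 0.139 ] yaw -6.2 x [-0.    -0.001 -1.   ] F [-0.5 -0.3 -0.3] M [-0.11  0.    0.01] w 0.815 j [-0.65  0.1   0.55  1.88 -0.05  1.18 -0.19]
```

View pics/s6c.png

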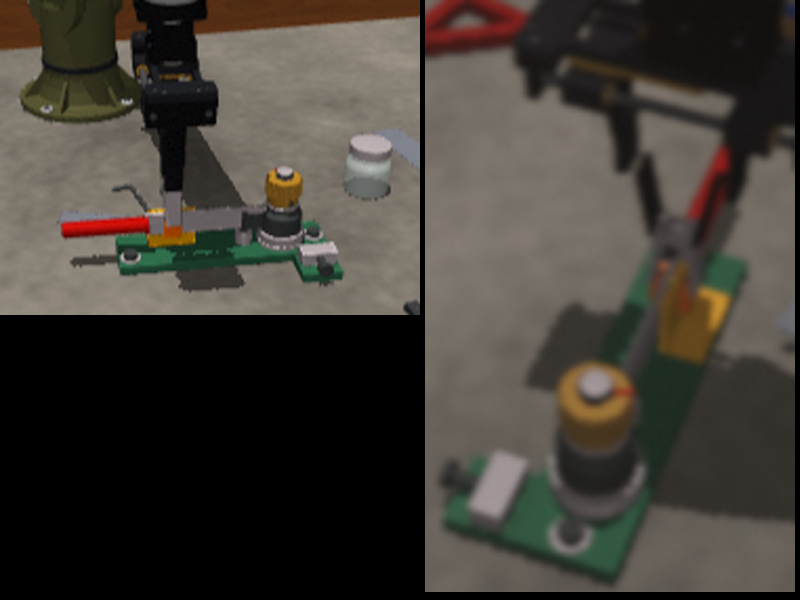

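The clamp is biting the pair, with its tips closed at (670,280). I'll retract straight up with the gripper open and then check.

```bash
python3 -m creep '[{"linear":[0,0,0],"twist":[0,0,0],"fingers":-1},{"linear":[0,0,0],"twist":[0,0,0],"fingers":-1},{"linear":[-0.02,0,0],"twist":[0,0,0],"fingers":-1},{"linear":[-0.05,0,0],"twist":[0,0,0],"fingers":-1},{"linear":[-0.09,0,0],"twist":[0,0,0],"fingers":-1},{"linear":[-0.13,0,0],"twist":[0,0,0],"fingers":-1},{"linear":[-0.14,0,0],"twist":[0,0,0],"fingers":-1},{"linear":[-0.14,0,0],"twist":[0,0,0],"fingers":-1}]'
python3 - <<'E'
from h import *
np.set_printoptions(precision=4,suppress=True)
st()
for n,f in [('side','d7'),('scene','s7'),('wrist','w7')]:
  snap(n,f)
  for l in ['clamp_mid']:
    r=nets.place_of(n,l); print(n,l,[(np.array(q['centre']).round(4),round(q['conf'],2)) for q in r[:1]])
  P=cloud(n,np.load(f'pics/{f}.npy'));X,Y,Z=P[...,0],P[...,1],P[...,2]
  m=(np.hypot(X-.521,Y-.043)<.05)&(Z>.125)&(Z<.2)
  print(m.sum(),np.sort(Z[m])[-6:],cv2.minAreaRect(np.c_[X[m],Y[m]].astype(np.float32)*1000) if m.sum() else '')
p=cv2.imread('pics/s7.png')[100:250,240:440];q=cv2.imread('pics/d7.png')[150:310,270:370]
p=cv2.resize(p,(420,315),interpolation=2);q=cv2.resize(q,(370,592),interpolation=2);im=np.zeros((600,800,3),np.uint8);im[:315,:420]=p;im[:592,425:795]=q;cv2.imwrite('pics/s7c.png',im)
E
```

```text
time: 10.55
position: [0.5229, 0.0437, 0.2828]
tool_rot: [0.086, 1.563, -0.084]
ft_force: [0.4, -0.6, -0.7]
grip_width: 0.999
t 10.55 p [0.5229 0.0437 0.2828] yaw -6.21 x [ 0.006  0.001 -1.   ] F [ 0.4 -0.6 -0.7] M [-0.1   0.07 -0.01] w 0.999 j [-0.67  0.01  0.54  1.67 -0.    1.46 -0.23]
side clamp_mid [(array([0.5224, 0.0447, 0.0951]), 0.88)]
123 [0.1592 0.1592 0.1597 0.1598 0.1599 0.1609] ((521.8540649414062, 45.385826110839844), (21.893787384033203, 53.070369720458984), 85.12456512451172)
scene clamp_mid [(array([0.522 , 0.0419, 0.0964]), 0.8)]
204 [0.1608 0.1608 0.1608 0.1609 0.161  0.1611] ((522.12841796875, 43.550559997558594), (22.38686752319336, 54.53628921508789), 86.34235382080078)
wrist clamp_mid [(array([0.5232, 0.044 , 0.0943]), 0.58)]
772 [0.1583 0.1584 0.1584 0.1585 0.1586 0.1587] ((521.6934204101562, 44.558258056640625), (21.752483367919922, 53.603416442871094), 84.30181121826172)
```

View pics/s7c.png

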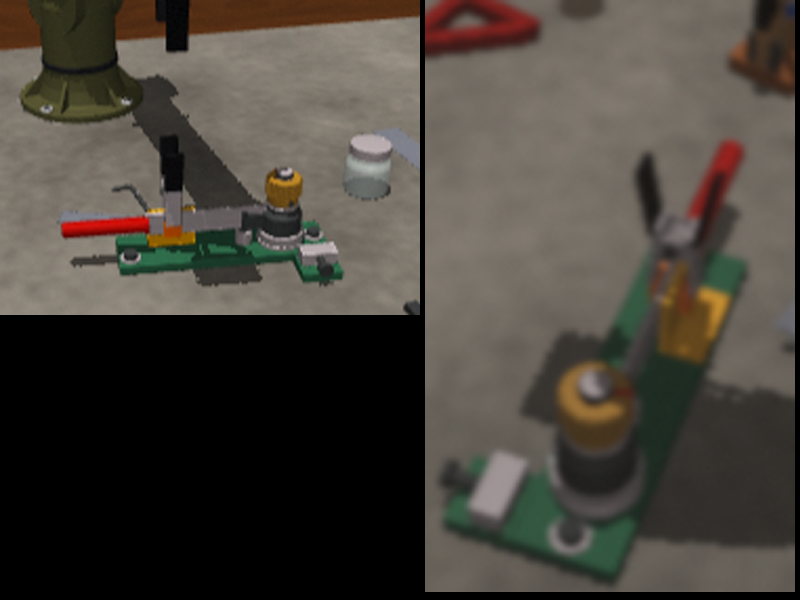

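View pics/w7.png

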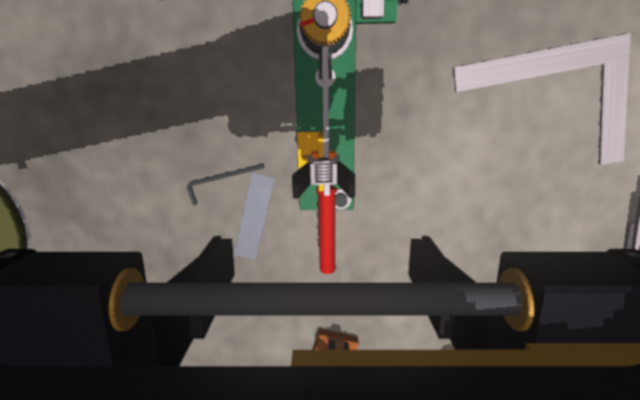

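The clamp is on: pivot at about 29 mm above the edge, centred within 1–2 mm and aligned, and the arm is still against the plate. Now the nut. First I'll check which bystanders stand within the gripper body's swing.

Run:
```python
from h import *
viewer.get_image('scene')
for l in ['spray_can','screw_jar','nut_grip']:
    r=nets.place_of('scene',l); print(l,[(np.array(q['centre']).round(4),round(q['conf'],2)) for q in r[:1]])
to([.5385,.183,.20],54);to([.5385,.183,.20],114)
```

```text
spray_can [(array([0.6082, 0.4257, 0.0014]), 0.88)]
screw_jar [(array([ 0.4226,  0.3585, -0.003 ]), 0.59)]
nut_grip [(array([0.5209, 0.0414, 0.0667]), 0.71)]
lin [0.0778, 0.1409, 0.0031] tw [-60.2, -0.15, 0.07] t 11.05
lin [0.0778, 0.1409, 0.0031] tw [-120.2, -0.19, -0.02] t 11.05
```

```bash
python3 -m creep '[{"linear":[0.02,0.141,0.003],"twist":[-60,0,0],"fingers":-1},{"linear":[0.04,0.141,0.003],"twist":[-60,0,0],"fingers":-1},{"linear":[0.078,0.141,0.003],"twist":[-60,0,0],"fingers":-1},{"linear":[0.078,0.141,0.003],"twist":[-60,0,0],"fingers":-1},{"linear":[0.078,0.141,0.003],"twist":[-60,0,0],"fingers":-1},{"linear":[0.078,0.141,0.003],"twist":[-60,0,0],"fingers":-1},{"linear":[0.078,0.141,0.003],"twist":[-60,0,0],"fingers":-1},{"linear":[0.078,0.141,0.003],"twist":[-60,0,0],"fingers":-1}]';python3 -c "
from h import *
st();to([.5385,.183,.20],114)"
```

```text
time: 11.72
position: [0.5386, 0.1834, 0.1998]
tool_rot: [-0.703, 1.457, 0.7]
ft_force: [-0.5, -1.0, 0.4]
grip_width: 1.001
t 11.72 p [0.5386 0.1834 0.1998] yaw 51.48 x [-0.002 -0.002 -1.   ] F [-0.5 -1.   0.4] M [-0.03  0.04 -0.02] w 1.001 j [-0.73  0.16  0.39  1.68 -0.06  1.32  0.57]
lin [-0.0002, -0.0002, -0.0004] tw [-62.52, -0.16, -0.08] t 11.7167
```

```bash
python3 -m creep '[{"linear":[0,0,0],"twist":[-78.5,0,0],"fingers":-1},{"linear":[0,0,0],"twist":[-78.5,0,0],"fingers":-1},{"linear":[0,0,0],"twist":[-78.5,0,0],"fingers":-1},{"linear":[0,0,0],"twist":[-78.5,0,0],"fingers":-1},{"linear":[0,0,0],"twist":[-78.5,0,0],"fingers":-1},{"linear":[0,0,0],"twist":[-78.5,0,0],"fingers":-1},{"linear":[0,0,0],"twist":[-78.5,0,0],"fingers":-1},{"linear":[0,0,0],"twist":[-78.5,0,0],"fingers":-1}]';python3 -c "
from h import *
st();to([.5385,.183,.20],130)"
```

```text
time: 12.38
position: [0.5387, 0.1832, 0.2002]
tool_rot: [-1.447, 1.039, 1.446]
ft_force: [0.0, 0.7, 0.5]
grip_width: 1.002
t 12.38 p [0.5387 0.1832 0.2002] yaw 108.75 x [-0.001 -0.002 -1.   ] F [0.  0.7 0.5] M [0.05 0.05 0.  ] w 1.002 j [-0.66  0.15  0.32  1.68 -0.05  1.32  1.56]
lin [0.0002, 0.0003, -0.0001] tw [-21.26, -0.06, -0.11] t 12.3833
```

```bash
python3 -m creep '[{"linear":[0,0,0],"twist":[-21,0,0],"fingers":-1},{"linear":[0,0,0],"twist":[-21,0,0],"fingers":-1},{"linear":[0,0,0],"twist":[-21,0,0],"fingers":-1},{"linear":[0,0,0],"twist":[-21,0,0],"fingers":-1}]';python3 - <<'E'
from h import *
np.set_printoptions(precision=4,suppress=True)
st();p,d=snap('wrist','w8');snap('side','d8')
for n,f in [('wrist','w8'),('side','d8')]:
  P=cloud(n,np.load(f'pics/{f}.npy'));X,Y,Z=P[...,0],P[...,1],P[...,2]
  for a,b in [(.098,.109),(.1115,.12)]:
    m=(np.hypot(X-.5385,Y-.183)<.03)&(Z>a)&(Z<b); print(f,m.sum(),cv2.minAreaRect(np.c_[X[m],Y[m]].astype(np.float32)*1000) if m.sum() else '',np.median(Z[m]))
to([.5385,.183,.088],130)
E
```

```text
time: 12.72
position: [0.5388, 0.1832, 0.2003]
tool_rot: [-1.697, 0.802, 1.698]
ft_force: [0.3, 0.2, 0.2]
grip_width: 1.001
t 12.72 p [0.5388 0.1832 0.2003] yaw 129.55 x [-0.001 -0.002 -1.   ] F [0.3 0.2 0.2] M [ 0.09  0.04 -0.02] w 1.001 j [-0.63  0.15  0.29  1.68 -0.04  1.32  1.92]
w8 1791 ((537.04541015625, 183.02011108398438), (44.50857162475586, 44.45533752441406), 65.21704864501953) 0.10396993176151048
w8 480 ((537.1784057617188, 183.02496337890625), (19.616525650024414, 19.462905883789062), 77.94210052490234) 0.11270578616140006
d8 223 ((538.4326171875, 184.46226501464844), (43.275394439697266, 44.18384552001953), 76.93197631835938) 0.10478862262008648
d8 54 ((537.8235473632812, 183.82891845703125), (17.489009857177734, 20.331636428833008), 16.003217697143555) 0.11392299457156418
lin [0.1123, 0.0001, 0.0001] tw [-0.81, -0.04, -0.11] t 12.8167
```

View pics/w8.png

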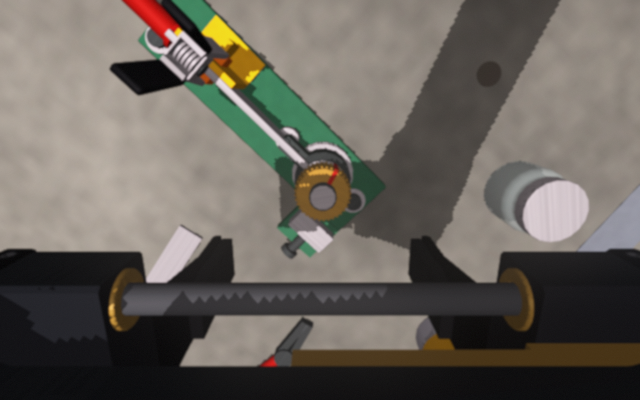

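The nut at (323,196) is centred between the open fingers. I'll descend.

```bash
python3 -m creep '[{"linear":[0.03,0,0],"twist":[-0.5,0,0],"fingers":-1},{"linear":[0.06,0,0],"twist":[-0.5,0,0],"fingers":-1},{"linear":[0.09,0,0.0005],"twist":[-0.5,0,0],"fingers":-1},{"linear":[0.108,0,0.0005],"twist":[-0.5,0,0],"fingers":-1},{"linear":[0.112,0,0.0005],"twist":[-0.5,0,0],"fingers":-1},{"linear":[0.112,0,0.0005],"twist":[-0.5,0,0],"fingers":-1},{"linear":[0.112,0,0.0005],"twist":[-0.5,0,0],"fingers":-1}]';python3 -c "
from h import *
st();to([.538,.183,.088],130)"
```

```text
time: 13.4
position: [0.5392, 0.1837, 0.0896]
tool_rot: [-1.701, 0.797, 1.699]
ft_force: [0.1, 0.3, -0.1]
grip_width: 0.999
t 13.4 p [0.5392 0.1837 0.0896] yaw 129.82 x [ 0.001 -0.001 -1.   ] F [ 0.1  0.3 -0.1] M [ 0.09 -0.01 -0.  ] w 0.999 j [-0.62  0.24  0.28  1.81 -0.07  1.1   1.95]
lin [0.0016, 0.0014, 0.0003] tw [-0.18, -0.07, -0.01] t 13.4
```

```bash
python3 -m creep '[{"linear":[0.001,0.001,0],"twist":[0,0,0],"fingers":1},{"linear":[0.001,0.001,0],"twist":[0,0,0],"fingers":1},{"linear":[0.001,0.001,0],"twist":[0,0,0],"fingers":1},{"linear":[0.001,0.001,0],"twist":[0,0,0],"fingers":1},{"linear":[0.001,0.001,0],"twist":[0,0,0],"fingers":1},{"linear":[0.001,0.001,0],"twist":[0,0,0],"fingers":1},{"linear":[0.001,0.001,0],"twist":[0,0,0],"fingers":1},{"linear":[0.001,0.001,0],"twist":[0,0,0],"fingers":1}]' 25;python3 -c "
from h import *
st()"
```

```text
time: 14.07
position: [0.5373, 0.1833, 0.0876]
tool_rot: [-1.701, 0.797, 1.702]
ft_force: [-1.2, -0.1, 0.9]
grip_width: 0.499
t 14.07 p [0.5373 0.1833 0.0876] yaw 129.9 x [-0.001 -0.001 -1.   ] F [-1.2 -0.1  0.9] M [0.06 0.14 0.03] w 0.499 j [-0.62  0.24  0.28  1.81 -0.07  1.1   1.95]
```

Gripped: the opening reads 43 mm on the 45 mm knurl. Now I'll turn clockwise. The stop cannot come before 137°, so the first two calls can be quick.

```bash
python3 -m creep '[{"linear":[0,0,0],"twist":[6,0,0],"fingers":1},{"linear":[0.0001,0,0],"twist":[13,0,0],"fingers":1},{"linear":[0.0002,0,0],"twist":[20,0,0],"fingers":1},{"linear":[0.0002,0,0],"twist":[27,0,0],"fingers":1},{"linear":[0.0002,0,0],"twist":[34,0,0],"fingers":1},{"linear":[0.0003,0,0],"twist":[41,0,0],"fingers":1},{"linear":[0.0003,0,0],"twist":[48,0,0],"fingers":1},{"linear":[0.0004,0,0],"twist":[55,0,0],"fingers":1}]' 35;python3 -c "
from h import *
st()"
python3 -m creep '[{"linear":[0,0,0],"twist":[7,0,0],"fingers":1},{"linear":[0.0001,0,0],"twist":[14,0,0],"fingers":1},{"linear":[0.0002,0,0],"twist":[21,0,0],"fingers":1},{"linear":[0.0002,0,0],"twist":[28,0,0],"fingers":1},{"linear":[0.0002,0,0],"twist":[35,0,0],"fingers":1},{"linear":[0.0003,0,0],"twist":[42,0,0],"fingers":1},{"linear":[0.0003,0,0],"twist":[49,0,0],"fingers":1},{"linear":[0.0004,0,0],"twist":[55,0,0],"fingers":1}]' 35;python3 -c "
from h import *
st()"
```

```text
time: 14.73
position: [0.5373, 0.1836, 0.0872]
tool_rot: [-1.009, 1.326, 1.009]
ft_force: [-2.5, 0.4, 1.3]
grip_width: 0.498
t 14.73 p [0.5373 0.1836 0.0872] yaw 74.59 x [-0.001 -0.001 -1.   ] F [-2.5  0.4  1.3] M [0.28 0.21 0.12] w 0.498 j [-0.73  0.25  0.4   1.82 -0.11  1.1   1.01]
time: 15.4
position: [0.5376, 0.1838, 0.0869]
tool_rot: [-0.269, 1.555, 0.268]
ft_force: [-0.7, 0.9, 1.5]
grip_width: 0.497
t 15.4 p [0.5376 0.1838 0.0869] yaw 19.61 x [-0.001 -0.001 -1.   ] F [-0.7  0.9  1.5] M [0.22 0.08 0.1 ] w 0.497 j [-0.83  0.26  0.53  1.82 -0.15  1.1   0.09]
```

```bash
python3 -m creep '[{"linear":[0,0,0],"twist":[7,0,0],"fingers":1},{"linear":[0.0001,0,0],"twist":[14,0,0],"fingers":1},{"linear":[0.0001,0,0],"twist":[20,0,0],"fingers":1},{"linear":[0.0001,0,0],"twist":[22,0,0],"fingers":1}]' 35;python3 -c "
from h import *
st()"
python3 -m creep '[{"linear":[0,0,0],"twist":[2.5,0,0],"fingers":1},{"linear":[0,0,0],"twist":[5,0,0],"fingers":1},{"linear":[0.0001,0,0],"twist":[7.5,0,0],"fingers":1}]' 35;python3 -c "
from h import *
st()"
```

```text
time: 15.73
position: [0.5377, 0.1837, 0.0867]
tool_rot: [0.031, 1.571, -0.033]
ft_force: [-0.1, 1.8, -0.1]
grip_width: 0.494
t 15.73 p [0.5377 0.1837 0.0867] yaw -2.33 x [-0.    -0.001 -1.   ] F [-0.1  1.8 -0.1] M [0.26 0.07 0.03] w 0.494 j [-0.88  0.27  0.58  1.82 -0.16  1.1  -0.28]
time: 15.98
position: [0.5377, 0.1837, 0.0867]
tool_rot: [0.132, 1.567, -0.133]
ft_force: [0.7, 1.4, 1.4]
grip_width: 0.499
t 15.98 p [0.5377 0.1837 0.0867] yaw -9.68 x [-0.    -0.001 -1.   ] F [0.7 1.4 1.4] M [0.22 0.11 0.09] w 0.499 j [-0.89  0.27  0.6   1.82 -0.17  1.1  -0.41]
```

```bash
python3 -m creep '[{"linear":[0,0,0],"twist":[2.5,0,0],"fingers":1},{"linear":[0,0,0],"twist":[5,0,0],"fingers":1},{"linear":[0.0001,0,0],"twist":[7.5,0,0],"fingers":1}]' 35;python3 -c "
from h import *
st()"
```

```text
time: 16.23
position: [0.5377, 0.1837, 0.0866]
tool_rot: [0.235, 1.558, -0.236]
ft_force: [-0.3, 1.5, 0.8]
grip_width: 0.5
t 16.23 p [0.5377 0.1837 0.0866] yaw -17.19 x [-0.    -0.001 -1.   ] F [-0.3  1.5  0.8] M [0.25 0.09 0.04] w 0.5 j [-0.91  0.27  0.62  1.82 -0.18  1.1  -0.53]
```

```bash
python3 -m creep '[{"linear":[0,0,0],"twist":[2.5,0,0],"fingers":1},{"linear":[0,0,0],"twist":[5,0,0],"fingers":1},{"linear":[0.0001,0,0],"twist":[7.5,0,0],"fingers":1},{"linear":[0.0001,0,0],"twist":[10,0,0],"fingers":1}]' 35;python3 -c "
from h import *
st()"
```

```text
time: 16.57
position: [0.5378, 0.1837, 0.0865]
tool_rot: [0.372, 1.539, -0.373]
ft_force: [-0.2, 0.5, -0.3]
grip_width: 0.493
t 16.57 p [0.5378 0.1837 0.0865] yaw -27.19 x [-0.    -0.001 -1.   ] F [-0.2  0.5 -0.3] M [0.17 0.06 0.05] w 0.493 j [-0.93  0.28  0.64  1.83 -0.18  1.1  -0.7 ]
```

```bash
python3 -m creep '[{"linear":[0,0,0],"twist":[2.5,0,0],"fingers":1},{"linear":[0,0,0],"twist":[5,0,0],"fingers":1},{"linear":[0.0001,0,0],"twist":[7.5,0,0],"fingers":1},{"linear":[0.0001,0,0],"twist":[10,0,0],"fingers":1}]' 35;python3 -c "
from h import *
st()"
```

```text
time: 16.9
position: [0.5378, 0.1837, 0.0865]
tool_rot: [0.508, 1.51, -0.509]
ft_force: [-1.0, 0.6, 0.2]
grip_width: 0.498
t 16.9 p [0.5378 0.1837 0.0865] yaw -37.19 x [-0.    -0.001 -1.   ] F [-1.   0.6  0.2] M [0.22 0.05 0.01] w 0.498 j [-0.95  0.28  0.67  1.83 -0.19  1.1  -0.86]
```

```bash
python3 -m creep '[{"linear":[0,0,0],"twist":[2.5,0,0],"fingers":1},{"linear":[0,0,0],"twist":[5,0,0],"fingers":1},{"linear":[0.0001,0,0],"twist":[7.5,0,0],"fingers":1},{"linear":[0.0001,0,0],"twist":[10,0,0],"fingers":1}]' 35;python3 -c "
from h import *
st()"
```

```text
time: 17.23
position: [0.5379, 0.1837, 0.0864]
tool_rot: [0.643, 1.473, -0.644]
ft_force: [0.0, 1.7, -0.0]
grip_width: 0.494
t 17.23 p [0.5379 0.1837 0.0864] yaw -47.19 x [-0.    -0.001 -1.   ] F [ 0.   1.7 -0. ] M [0.19 0.08 0.07] w 0.494 j [-0.98  0.29  0.7   1.83 -0.2   1.1  -1.03]
```

```bash
python3 -m creep '[{"linear":[0,0,0],"twist":[2.5,0,0],"fingers":1},{"linear":[0,0,0],"twist":[5,0,0],"fingers":1},{"linear":[0.0001,0,0],"twist":[7.5,0,0],"fingers":1},{"linear":[0.0001,0,0],"twist":[10,0,0],"fingers":1}]' 35;python3 -c "
from h import *
st()"
```

```text
time: 17.57
position: [0.5379, 0.1836, 0.0863]
tool_rot: [0.777, 1.427, -0.778]
ft_force: [0.3, 1.6, 0.9]
grip_width: 0.499
t 17.57 p [0.5379 0.1836 0.0863] yaw -57.19 x [-0.    -0.001 -1.   ] F [0.3 1.6 0.9] M [0.22 0.07 0.08] w 0.499 j [-1.    0.29  0.73  1.83 -0.21  1.1  -1.2 ]
```

```bash
python3 -m creep '[{"linear":[0,0,0],"twist":[2.5,0,0],"fingers":1},{"linear":[0,0,0],"twist":[5,0,0],"fingers":1},{"linear":[0.0001,0,0],"twist":[7.5,0,0],"fingers":1},{"linear":[0.0001,0,0],"twist":[10,0,0],"fingers":1}]' 35;python3 -c "
from h import *
st()"
```

```text
time: 17.9
position: [0.5379, 0.1835, 0.0863]
tool_rot: [0.911, 1.371, -0.912]
ft_force: [-0.0, 0.8, 1.1]
grip_width: 0.496
t 17.9 p [0.5379 0.1835 0.0863] yaw -67.2 x [ 0.    -0.001 -1.   ] F [-0.   0.8  1.1] M [0.17 0.12 0.12] w 0.496 j [-1.02  0.3   0.76  1.83 -0.23  1.1  -1.36]
```

```bash
python3 -m creep '[{"linear":[0,0,0],"twist":[2.5,0,0],"fingers":1},{"linear":[0,0,0],"twist":[5,0,0],"fingers":1},{"linear":[0.0001,0,0],"twist":[7.5,0,0],"fingers":1},{"linear":[0.0001,0,0],"twist":[10,0,0],"fingers":1}]' 35;python3 -c "
from h import *
st()"
```

```text
time: 18.23
position: [0.5377, 0.1835, 0.0864]
tool_rot: [1.039, 1.307, -1.042]
ft_force: [-3.3, -0.3, 6.1]
grip_width: 0.493
t 18.23 p [0.5377 0.1835 0.0864] yaw -77.0 x [-0.    -0.002 -1.   ] F [-3.3 -0.3  6.1] M [-0.19  0.68  0.98] w 0.493 j [-1.05  0.3   0.79  1.83 -0.24  1.11 -1.52]
```

The stop is reached: Mz jumped from 0.1 to 0.98 N m at yaw −77, after 207° (3.61 rad, inside the given range). Any slip in the pads doesn't matter, because the nut is bottomed in the current pose. I'll back off in 1° steps to find the elastic wind-up.

```bash
python3 -c "
from h import *
viewer.get_image('side');st()"; for i in 1; do python3 -m creep '[{"linear":[0,0,0],"twist":[-1,0,0],"fingers":1},{"linear":[0,0,0],"twist":[-1,0,0],"fingers":1}]' 35;python3 -c "
from h import *
st()"; done
```

```text
t 18.28 p [0.5376 0.1834 0.0864] yaw -77.13 x [-0.001 -0.002 -1.   ] F [-2.1  0.3  4.4] M [-0.13  0.56  0.78] w 0.496 j [-1.05  0.3   0.79  1.83 -0.24  1.11 -1.52]
time: 18.45
position: [0.5376, 0.1834, 0.0864]
tool_rot: [1.026, 1.315, -1.028]
ft_force: [-2.0, 0.8, 5.6]
grip_width: 0.493
t 18.45 p [0.5376 0.1834 0.0864] yaw -75.97 x [-0.001 -0.001 -1.   ] F [-2.   0.8  5.6] M [0.02 0.64 0.14] w 0.493 j [-1.04  0.3   0.78  1.83 -0.24  1.11 -1.5 ]
```

```bash
python3 -m creep '[{"linear":[0,0,0],"twist":[-1,0,0],"fingers":1},{"linear":[0,0,0],"twist":[-1,0,0],"fingers":1}]' 35;python3 -c "
from h import *
st()"
```

```text
time: 18.62
position: [0.5376, 0.1834, 0.0864]
tool_rot: [1.014, 1.322, -1.015]
ft_force: [-2.3, 0.4, 4.7]
grip_width: 0.496
t 18.62 p [0.5376 0.1834 0.0864] yaw -75.0 x [-0.001 -0.    -1.   ] F [-2.3  0.4  4.7] M [0.03 0.59 0.04] w 0.496 j [-1.04  0.3   0.78  1.83 -0.24  1.11 -1.49]
```

Run:
```python
from h import *
snap('side','d9');snap('scene','s9');snap('wrist','w9');st()
p=cv2.imread('pics/s9.png')[100:250,300:440];q=cv2.imread('pics/d9.png')[200:310,270:370]
p=cv2.resize(p,(390,418),interpolation=2);q=cv2.resize(q,(400,440),interpolation=2);im=np.zeros((440,800,3),np.uint8);im[:418,:390]=p;im[:440,400:800]=q;cv2.imwrite('pics/s9c.png',im)
```

```text
t 18.77 p [0.5376 0.1834 0.0864] yaw -75.03 x [-0.001 -0.    -1.   ] F [-1.8  0.7  4.5] M [0.04 0.68 0.03] w 0.497 j [-1.04  0.3   0.78  1.83 -0.24  1.11 -1.49]
```

View pics/s9c.png

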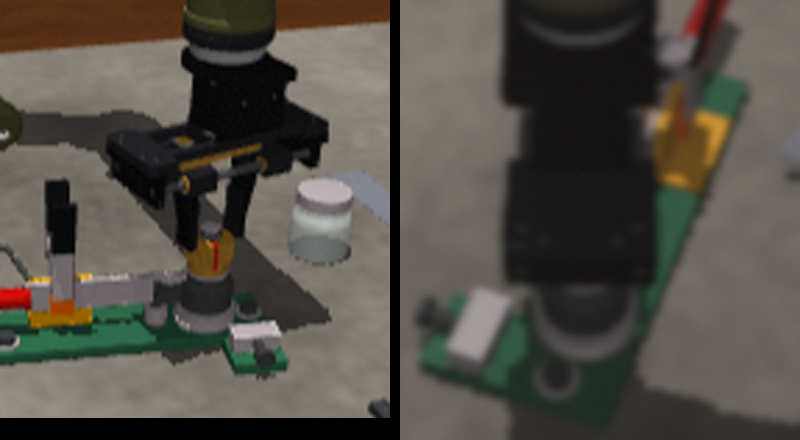

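View pics/w9.png

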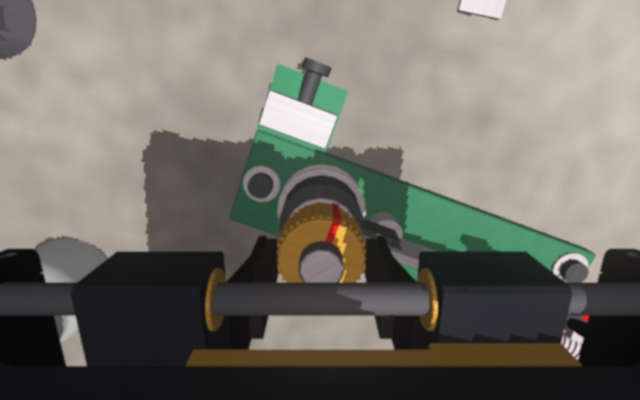

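The wrist view shows the nut's red line at (336,225), so I have a slip reference relative to the gripper. Now I'll back off the remaining ~89.4°, rising with the thread.

```bash
python3 -m creep '[{"linear":[0,0,0],"twist":[-6,0,0],"fingers":1},{"linear":[-0.0001,0,0],"twist":[-12,0,0],"fingers":1},{"linear":[-0.0001,0,0],"twist":[-18,0,0],"fingers":1},{"linear":[-0.0002,0,0],"twist":[-24,0,0],"fingers":1},{"linear":[-0.0002,0,0],"twist":[-30,0,0],"fingers":1},{"linear":[-0.0003,0,0],"twist":[-36,0,0],"fingers":1},{"linear":[-0.0003,0,0],"twist":[-42,0,0],"fingers":1},{"linear":[-0.0003,0,0],"twist":[-46,0,0],"fingers":1}]' 35;python3 -c "
from h import *
st()"
python3 -m creep '[{"linear":[0,0,0],"twist":[-6,0,0],"fingers":1},{"linear":[-0.0001,0,0],"twist":[-12,0,0],"fingers":1},{"linear":[-0.0001,0,0],"twist":[-18,0,0],"fingers":1},{"linear":[-0.0002,0,0],"twist":[-24,0,0],"fingers":1},{"linear":[-0.0002,0,0],"twist":[-30,0,0],"fingers":1},{"linear":[-0.0003,0,0],"twist":[-36,0,0],"fingers":1},{"linear":[-0.0003,0,0],"twist":[-41,0,0],"fingers":1},{"linear":[-0.0003,0,0],"twist":[-43.4,0,0],"fingers":1}]' 35;python3 - <<'E'
from h import *
st();snap('side','d10');snap('scene','s10');snap('wrist','w10');st()
a=cv2.imread('pics/w9.png')[180:300,240:400];b=cv2.imread('pics/w10.png')[180:300,240:400]
im=np.hstack([cv2.resize(k,(400,300),interpolation=2) for k in(a,b)]);p=cv2.resize(cv2.imread('pics/s10.png')[100:250,240:440],(400,300),interpolation=2)
q=cv2.resize(cv2.imread('pics/d10.png')[150:300,230:430],(400,300),interpolation=2)
cv2.imwrite('pics/c10.png',np.vstack([im,np.hstack([p,q])]))
E
```

```text
time: 19.43
position: [0.5376, 0.1834, 0.0867]
tool_rot: [0.393, 1.535, -0.394]
ft_force: [-2.2, 0.7, 5.0]
grip_width: 0.496
t 19.43 p [0.5376 0.1834 0.0867] yaw -28.77 x [-0.001 -0.    -1.   ] F [-2.2  0.7  5. ] M [ 0.04  0.48 -0.05] w 0.496 j [-0.93  0.28  0.65  1.83 -0.19  1.1  -0.72]
time: 20.1
position: [0.5377, 0.1834, 0.087]
tool_rot: [-0.2, 1.562, 0.2]
ft_force: [-1.3, 1.2, 4.5]
grip_width: 0.497
t 20.1 p [0.5377 0.1834 0.087 ] yaw 14.57 x [-0.001  0.    -1.   ] F [-1.3  1.2  4.5] M [ 0.17  0.37 -0.06] w 0.497 j [-0.84  0.26  0.53  1.82 -0.15  1.1   0.  ]
t 20.25 p [0.5377 0.1834 0.087 ] yaw 14.27 x [-0.001 -0.    -1.   ] F [-2.2  0.5  5.9] M [0.23 0.46 0.06] w 0.497 j [-0.84  0.26  0.54  1.82 -0.15  1.1  -0.  ]
```

View pics/c10.png

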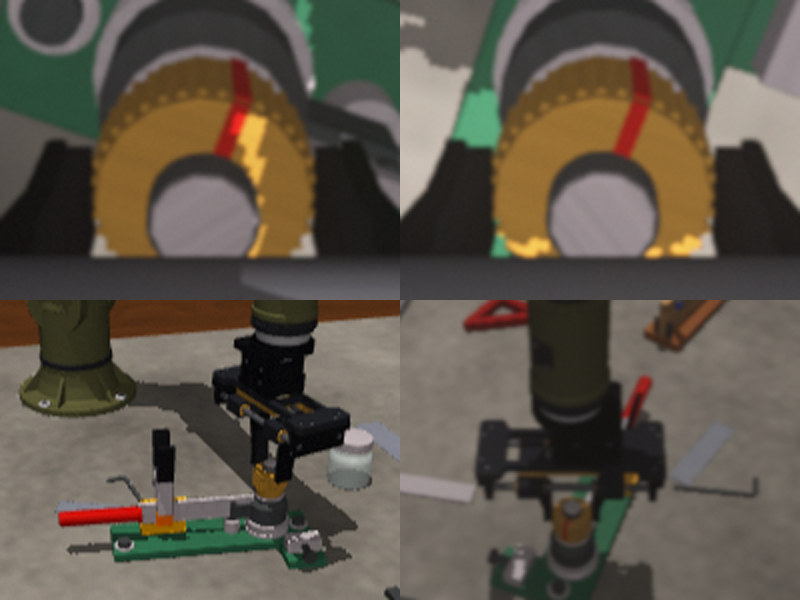

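The line keeps its place relative to the fingers, so there was no real slip. The clamp is still on and the arm is against the stop. I'll measure the nut's world angle in both pictures as a check.

```bash
cat > ang.py <<'E'
from h import *
def ang(f,yaw):
    p=cv2.imread(f'pics/{f}.png'); h=cv2.cvtColor(p,cv2.COLOR_BGR2HSV).astype(int)
    d=np.load(f'pics/{f}.npy')
    c=viewer.camera_params('wrist'); P=cloud('wrist',d,c)  # current cam pose; gripper-relative
    s=readout.get_state(); r=R.from_rotvec(s['tool_rot']); Q=r.inv().apply((P.reshape(-1,3)-s['position'])).reshape(P.shape)
    x,y,z=Q[...,0],Q[...,1],Q[...,2]; rad=np.hypot(y,z)
    red=((h[...,0]<7)|(h[...,0]>174))&(h[...,1]>185)&(h[...,2]>70)
    top=red&(rad>.011)&(rad<.0205)&(abs(x+.0155)<.008); side=red&(rad>=.0205)&(rad<.027)&(x>-.018)&(x<.01)
    for n,m in(('top',top),('side',side)):
        if m.sum(): a=np.degrees(np.arctan2(y[m],z[m])); print(f,n,m.sum(),'mean ang in tool',a.mean().round(2),'x',np.median(x[m]).round(4))
ang('w9',-75);ang('w10',14.4);st()
E
python3 ang.py
```

```text
w9 top 116 mean ang in tool 70.11 x -0.0169
w9 side 100 mean ang in tool 70.71 x -0.0122
w10 top 121 mean ang in tool 70.63 x -0.017
w10 side 98 mean ang in tool 71.05 x -0.0126
t 20.25 p [0.5377 0.1834 0.087 ] yaw 14.27 x [-0.001 -0.    -1.   ] F [-2.2  0.5  5.9] M [0.23 0.46 0.06] w 0.497 j [-0.84  0.26  0.54  1.82 -0.15  1.1  -0.  ]
```

The nut has turned 89–90° from bottomed. A short hold and final check, then I'll hand in.

```bash
python3 -m creep '[{"linear":[0,0,0],"twist":[0,0,0],"fingers":1},{"linear":[0,0,0],"twist":[0,0,0],"fingers":1},{"linear":[0,0,0],"twist":[0,0,0],"fingers":1},{"linear":[0,0,0],"twist":[0,0,0],"fingers":1}]' 35
python3 - <<'E'
from h import *
st();viewer.get_image('scene')
for l in ['clamp_mid','nut_grip','hammer','pliers','screw_jar','spray_can']:
    r=nets.place_of('scene',l); print(l,[(np.array(q['centre']).round(4),round(q['conf'],2)) for q in r[:1]])
st();print(job.close_job())
E
```

```text
time: 20.58
position: [0.5377, 0.1834, 0.087]
tool_rot: [-0.196, 1.562, 0.195]
ft_force: [-2.7, 0.7, 4.8]
grip_width: 0.496
t 20.58 p [0.5377 0.1834 0.087 ] yaw 14.26 x [-0. -0. -1.] F [-2.7  0.7  4.8] M [0.16 0.44 0.07] w 0.496 j [-0.84  0.26  0.54  1.82 -0.15  1.1  -0.  ]
clamp_mid [(array([0.524 , 0.0423, 0.0962]), 0.84)]
nut_grip [(array([0.5361, 0.1804, 0.0912]), 0.66)]
hammer [(array([ 0.6946, -0.3959,  0.001 ]), 0.63)]
pliers [(array([ 0.7452,  0.3   , -0.001 ]), 0.9)]
screw_jar [(array([ 0.4226,  0.3545, -0.001 ]), 0.69)]
spray_can [(array([6.086e-01, 4.248e-01, 5.000e-04]), 0.82)]
t 20.93 p [0.5377 0.1834 0.087 ] yaw 14.26 x [-0. -0. -1.] F [-2.4  0.2  6. ] M [0.13 0.43 0.06] w 0.495 j [-0.84  0.26  0.54  1.82 -0.15  1.1  -0.  ]
the job is handed in; nothing more can be done
None
```

The clamp is on the bender and the nut is backed off a quarter turn. The job was handed in at 20.9 s with the gripper holding the nut steady at 35 N.

- **Clamp:** I took it off the rail, clipped it over the arm bar and the stop plate, and let go. Its pivot sits about 29–30 mm above the edge, centred within about 2 mm. The last pictures show the arm against the plate and the clamp still on.
- **Nut:** I turned it clockwise 207° until the torque jumped from about 0.1 to 1.0 N m at the stop. I then backed it off about 90°. The red line moved only about 0.4° relative to the fingers during the back-off, so I put the nut at 89–90° from bottomed.
- **Disagreement in checks:** With the clamp squeezed, the networks put its pivot about 5 mm lower than the depth images did. I released at a height between the two, and once it was released both agreed.
- **Bystanders:** The last network check covered only the can, jar, hammer and pliers. The can and jar were within about 4 mm of where the networks had them earlier. The hammer and pliers had no earlier reading to compare, and I did not re-measure the hex key, magnet or square. None of my moves came near any of them.

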